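# Tap down the sample jars on the spring tapper

### The job

Tap down the sample jars: first, if the tapper's striker arm has been left cocked, fire it with its black push button while the tray is still empty; then stand every white jar upright on the tray floor and fold the clear cover fully shut. Pull the striker back until its sear catches, let go of it so that it stays cocked, press the button to fire it, and finally fold the cover up to stand straight upright and leave it there with the jars still standing in the tray. Never have the striker cocked while there are jars in the tray and the cover is not shut, and leave the tube block, tip box and bottle where they are.

Things in the scene. Friction and masses are not known exactly. Their poses are not given: they have to be found in the camera images.
- tapper: The spring tapper, a fixed device. Origin on the bench under the middle of its tray; its x axis points away from the robot (yaw differs by up to 0.2 rad), y along the tray to the left, z up. Tray in the middle (base part x -60..+90, y +-128 mm), striker mechanism on its right on a grey base (x -140..+90, y -328..-128 mm, top at 30 mm).
- tray (a point): Centre of the tray floor, 30 mm above the bench, axes as the tapper's. The floor is 80 mm (x) by 234 mm (y): low lips 5 mm high and 6 mm thick at front and back (x +-40..46 mm), and at both ends cheeks 10 mm thick, 40 mm high. Room for four jars in a row along y (54 mm spacing, y = -81, -27, 27, 81 mm).
- cover (a joint): Angle of the clear cover, hinged along the tray's far edge: 0 = shut, flat over the tray; 1.57 = straight upright; limit 2.15. Starts leaning back at 1.8 to 2.05. Stiff hinge (0.25 Nm friction): stays where it is left. Panel 5 mm thick (8 mm at the grey front edge), 254 mm wide, reaches 144 mm from the hinge.
- cover_hinge (a point): Middle of the cover's hinge line, fixed: tapper frame x +85, y 0, z 74 mm; the line runs along the tapper's y.
- cover_grip (a point): Centre of the cover's black T-grip, a bar 14 mm thick, 30 mm long along the tapper's y, on a 10 mm wide stem off the middle of the cover's free edge, 166 mm from the hinge line, in the cover's plane. At angle a it is at tapper x = 85 - 166 cos a, z = 74 + 166 sin a mm. Pinched by its 30 mm ends (fingers closing along y) from above, it can turn between the fingers.
- striker (a joint): Angle of the sprung striker arm about its upright pivot: 0 = at rest on the anvil beside the tray (pointing to tapper -x); grows as it is pulled away from the tray (toward -y, anticlockwise from above). Passes the sear at about 0.95, which then holds it at about 0.98; stop at 1.15, so pull to about 1.08. Spring force at the handle 3 N at rest, 10 N cocked. Starts at rest or cocked.
- striker_pivot (a point): The striker's pivot: tapper frame x +60, y -200 mm; this point is 65 mm above the bench at the middle of the arm's thickness (16 mm wide, 12 mm thick, 138 mm long).
- striker_grip (a point): Grip point on the striker's black upright handle, a round post 14 mm across, 130 mm from the pivot. It stands from 71 to 120 mm above the bench; this point is 102 mm above it. At angle a it is at tapper x = 60 - 130 cos a, y = -200 - 130 sin a mm. The post can turn between the fingers.
- trigger (a joint): Travel of the trigger button, 0 = up, 0.012 m = fully down. Pressing it 9 mm or more lowers the sear and frees the striker; takes about 6 to 10 N; springs back up (may stay 1 to 2 mm down while the striker is cocked). The passing striker also pushes it down for a moment while being cocked.
- trigger_top (a point): Centre of the top of the black round trigger button, 28 mm across, 75 mm above the bench when up, at tapper x -105, y -275 mm; pressed straight down. It lies 50 mm outside the circle swept by the striker's handle.
- jar0: A squat white jar with a grey screw cap, 48 mm across and 28 mm high, 40 to 85 g, standing upright on the bench left of the tapper. Origin at the centre of its underside, z up its axis. Three or four of jar0..jar3 are present (absent: None).
- jar1: A squat white jar with a grey screw cap, 48 mm across and 28 mm high, 40 to 85 g, standing upright on the bench left of the tapper. Origin at the centre of its underside, z up its axis. Three or four of jar0..jar3 are present (absent: None).
- jar2: A squat white jar with a grey screw cap, 48 mm across and 28 mm high, 40 to 85 g, standing upright on the bench left of the tapper. Origin at the centre of its underside, z up its axis. Three or four of jar0..jar3 are present (absent: None).
- jar3: A squat white jar with a grey screw cap, 48 mm across and 28 mm high, 40 to 85 g, standing upright on the bench left of the tapper. Origin at the centre of its underside, z up its axis. Three or four of jar0..jar3 are present (absent: None).
- tube_block: Bystander: blue tube block, 90 x 190 x 43 mm, beyond the tapper. Origin at the centre of its underside.
- tip_box: Bystander: blue tip box with clear lid, 85 x 120 x 75 mm, beyond the tapper's right half. Origin at the centre of its underside.
- reagent: Bystander: amber reagent bottle, 64 mm across, 130 mm high, beyond the jars. Origin at the centre of its underside.
Things that resemble listed ones, but are neither listed nor needed, are in the scene too. What is shaped like the jar0 but blue or orange is not meant.

How it is judged (in metres and radians):
On the way, in this order (a step that is already met when the one before it is completed fails the run):
1. all jars stand upright in the tray, with the striker at rest and the cover still open (x of jar0 in the frame of tray between -0.04 and 0.04 m and y of jar0 in the frame of tray between -0.117 and 0.117 m and z of jar0 in the frame of tray between -0.006 and 0.006 m and angle between each of jar0, jar1, jar2, jar3's own z axis and vertical below 0.15 rad and x of jar1 in the frame of tray between -0.04 and 0.04 m and y of jar1 in the frame of tray between -0.117 and 0.117 m and z of jar1 in the frame of tray between -0.006 and 0.006 m and x of jar2 in the frame of tray between -0.04 and 0.04 m and y of jar2 in the frame of tray between -0.117 and 0.117 m and z of jar2 in the frame of tray between -0.006 and 0.006 m and x of jar3 in the frame of tray between -0.04 and 0.04 m and y of jar3 in the frame of tray between -0.117 and 0.117 m and z of jar3 in the frame of tray between -0.006 and 0.006 m and value of joint striker below 0.15 rad and value of joint cover above 1 rad), for 0.2 s.
2. the cover is fully shut over the jars (x of jar0 in the frame of tray between -0.04 and 0.04 m and y of jar0 in the frame of tray between -0.117 and 0.117 m and z of jar0 in the frame of tray between -0.006 and 0.006 m and angle between each of jar0, jar1, jar2, jar3's own z axis and vertical below 0.15 rad and x of jar1 in the frame of tray between -0.04 and 0.04 m and y of jar1 in the frame of tray between -0.117 and 0.117 m and z of jar1 in the frame of tray between -0.006 and 0.006 m and x of jar2 in the frame of tray between -0.04 and 0.04 m and y of jar2 in the frame of tray between -0.117 and 0.117 m and z of jar2 in the frame of tray between -0.006 and 0.006 m and x of jar3 in the frame of tray between -0.04 and 0.04 m and y of jar3 in the frame of tray between -0.117 and 0.117 m and z of jar3 in the frame of tray between -0.006 and 0.006 m and value of joint cover below 0.06 rad and value of joint striker below 0.15 rad), for 0.3 s.
3. the striker stays cocked on its sear with the gripper away from its handle, cover shut (value of joint striker between 0.94 and 1.05 rad and distance between the grasp point and striker_grip above 0.05 m and value of joint cover below 0.1 rad), for 0.3 s.
4. the trigger button is pressed (value of joint trigger above 0.006 m).
5. the striker has snapped back to rest, cover shut (value of joint each of striker, cover below 0.1 rad), for 0.1 s.
At the end, for the whole second after the job is handed in: Every jar present stands upright (within 0.15 rad) on the tray floor, inside it and at rest; the striker is back at rest (below 0.1 rad), the button is up, and the cover stands upright at 1.57 rad +-0.2 (x of jar0 in the frame of tray between -0.04 and 0.04 m and y of jar0 in the frame of tray between -0.117 and 0.117 m and z of jar0 in the frame of tray between -0.006 and 0.006 m and angle between each of jar0, jar1, jar2, jar3's own z axis and vertical below 0.15 rad and x of jar1 in the frame of tray between -0.04 and 0.04 m and y of jar1 in the frame of tray between -0.117 and 0.117 m and z of jar1 in the frame of tray between -0.006 and 0.006 m and x of jar2 in the frame of tray between -0.04 and 0.04 m and y of jar2 in the frame of tray between -0.117 and 0.117 m and z of jar2 in the frame of tray between -0.006 and 0.006 m and x of jar3 in the frame of tray between -0.04 and 0.04 m and y of jar3 in the frame of tray between -0.117 and 0.117 m and z of jar3 in the frame of tray between -0.006 and 0.006 m and linear speed of each of jar0, jar1, jar2, jar3 below 0.03 m/s and value of joint cover between 1.37 and 1.77 rad and value of joint striker below 0.1 rad and value of joint trigger below 0.003 m); the robot touches nothing.
It fails at once if the striker is cocked (past 0.8 rad) while a jar is in the tray and the cover is not shut (above 0.25 rad) (value of joint striker above 0.8 rad and value of joint cover above 0.25 rad and ((x of jar0 in the frame of tray between -0.04 and 0.04 m and y of jar0 in the frame of tray between -0.117 and 0.117 m and z of jar0 in the frame of tray between -0.006 and 0.006 m and angle between jar0's own z axis and vertical below 0.15 rad) or (x of jar1 in the frame of tray between -0.04 and 0.04 m and y of jar1 in the frame of tray between -0.117 and 0.117 m and z of jar1 in the frame of tray between -0.006 and 0.006 m and angle between jar1's own z axis and vertical below 0.15 rad) or (x of jar2 in the frame of tray between -0.04 and 0.04 m and y of jar2 in the frame of tray between -0.117 and 0.117 m and z of jar2 in the frame of tray between -0.006 and 0.006 m and angle between jar2's own z axis and vertical below 0.15 rad) or (x of jar3 in the frame of tray between -0.04 and 0.04 m and y of jar3 in the frame of tray between -0.117 and 0.117 m and z of jar3 in the frame of tray between -0.006 and 0.006 m and angle between jar3's own z axis and vertical below 0.15 rad))).
It fails at once if the tube block, tip box or bottle is moved more than 30 mm or tipped (distance of any of tube_block, tip_box, reagent from where it was at the start of the episode above 0.03 m or angle between any of tube_block, tip_box, reagent's own z axis and vertical above 0.4 rad).
Of jar0, jar1, jar2, jar3 only 3 to 4 are there at a start; the rules pass over those that are not, and their reading is None.
At some moment in a run one of jar0, jar1, jar2, jar3 may be knocked a few centimetres aside while the robot is not near it.
Once in a run the grip may slacken for a moment while it holds something.
It also fails if it takes over 192 s, if anything falls off the work surface, if the arm or the gripper's body presses on something with over 40 N, if the wrist force passes 120 N, or if a joint passes its speed limit or range.

### The arm

A 6-joint arm with a two-finger parallel gripper is mounted at the origin on the work surface. World frame = base frame: x ahead of the robot, y to its left, z up, the work surface at z = 0. Lengths are in mm, angles in rad, forces in N, time in s.
With the tool pointing down it reaches from about 275 to 875 mm from the base axis. Payload 12.5 kg.
Tool frame: the origin (TCP) lies midway between the tips of the shut fingers; the grasp point (between the pads) lies 19 mm behind it; z points along the fingers, y is the direction in which the jaws open and shut (so a half turn about z gives the same grasp; the last joint's range is limited). The gripper opens to 85 mm and grips with 20 to 120 N. Pads are 22 mm wide; open, the fingers measure 114 mm over their backs; the gripper's body (76 mm by 85 mm) begins 54 mm behind the grasp point. The pads swing forward as they close: fully open they stand 13 mm farther back than shut.
Start: joints at [-1.4, 0.351, 1.652, -0, 1.139, -0.085], TCP at [139.181, -532.084, 231.29] pointing down, gripper open.
Joint ranges: [-2.75, 2.75], [-0.79, 2.1], [0.01, 2.65], [-1.57, 4.71], [0.07, 3.14], [-2.87, 2.87]. Speed limits (rad/s): [2.22, 2.22, 2.79, 3.14, 3.14, 3.14].

### API

Orientations are given as a unit quaternion [x, y, z, w].
In Python, from workcell import ctrl gives the robot as it stands. The module is installed in compiled form; this text tells all that it offers.
- The arm moves only by the shell command python3 -m handwheel 'ROWS'. ROWS is JSON, a list of rows, each an object of numbers: "gripper": the finger opening in m, from 0 to 0.0854; "dx", "dy", "dz": the shift along the tool's x, y, z in m; "turn": the turn about the tool's z in degrees. In form: [{"gripper": .., "dx": .., "dy": .., "dz": .., "turn": ..}, ...]. A call has 1 to 10 rows; each row shifts and turns the commanded pose from where the row before left it, along the tool's axes as they then stand; what a row does not reach is not made up. A row lasts 1/8 s, in which the tool goes at most 62.5 mm and 10.7 degrees, less where a joint would pass 70% of its speed; a pose out of reach is approached as far as the arm can. A call with a gripper value outside its range is refused whole. The fingers move at their own pace and stop on an object; the grip force is fixed at half the most. Time passes only in rows, so rows that do not move let the fingers close. It gives the time, the measured TCP pose, the force and the opening at its end, in the units of the state.
- ctrl.sense(): the state, without advancing time (a new reading comes with each control period).
- ctrl.read_camera(name): name is "side" or "top" or "wrist"; returns a dict with "img" (384x512x3 uint8, red, green, blue), "mtx" (3x3 intrinsics, pixels), "pose" (4x4, takes a point from camera to world coordinates). Camera axes: x right, y up, looking along -z (the intrinsics and any distortion apply to the point x, -y, -z); pixel columns grow to the right and rows downward; lengths in mm; the calibration is good to about 2 mm. A picture is of the moment at which its call begins. There is no depth.
- ctrl.hand_in(): hands the job in, once; it reports no verdict.
Trained networks look in a picture, given as the dict that the camera call returned (one of the last four; its "shot" number tells which), for a name from the list of things; names that differ only in an ending like _2 or _b are one class to them, and where a whole thing is asked for, a point or a joint stands for the part that bears it (a point fixed in the world has none). Each returns a list of dicts, best first, with "confidence" (0 to 1); they miss things now and then, are a little off and sometimes report something else, mostly with a low value. They report only what shows in the picture. A call takes as long as a camera call. They do not tell look-alikes from the thing itself.
- ctrl.search_frame(picture, label): "xyz" ([x, y, z] in mm, in the coordinates of the camera as it stood for that picture, good to about 4 mm: the middle of the surface that is visible of it).
- ctrl.silhouettes(picture, label): "region" (384x512 bool, what is visible of it).
The state is a dict: "clock": time; "qpos": joint angles; "dq": joint speeds; "joint_efforts": joint torques, N m; "tool_pos": TCP position; "tcp_rot": TCP orientation; "force": force on the tool from outside, world axes, zero at the start; "moment": the same for the moment, N m; "opening": finger opening in mm.
Only numpy, scipy, OpenCV 4.12 (cv2) and the standard library are available. Lean on these libraries where they do the work, as an engineer would, in place of code of your own. Each camera call takes 0.05 s, during which the arm holds its last target. There are 200 camera calls.

## Working session

There is one attempt and no reset: what is moved stays moved. The work goes in short steps, Python scripts to look and compute and a shell command to move; the robot and the scene stay as the last step left them, time stands still between calls to the robot, and variables do not carry over. Pictures are saved under pics/ and viewed, about 12 in all and at most 16, crops included, and the job is handed in when it is done.

```bash
mkdir -p pics
cat > h.py <<'E'
import numpy as np, cv2
from workcell import ctrl
def shot(cam,name=None):
    p=ctrl.read_camera(cam)
    if name: cv2.imwrite(f'pics/{name}.png',cv2.cvtColor(p['img'],cv2.COLOR_RGB2BGR))
    return p
def w(p,xyz):
    return (np.array(p['pose'])@np.append(xyz,1))[:3]
def px(p,X):
    T=np.linalg.inv(np.array(p['pose'])); c=T@np.append(X,1); q=np.array(p['mtx'])@np.array([c[0],-c[1],-c[2]]); return q[:2]/q[2]
def ray(p,u,v,z):
    d=np.linalg.inv(np.array(p['mtx']))@np.array([u,v,1.]); R=np.array(p['pose']); d=R[:3,:3]@np.array([d[0],-d[1],-d[2]]); o=R[:3,3]
    return o+d*(z-o[2])/d[2]
E
python3 - <<'E'
from h import *
for cam in ('top','side'):
    p=shot(cam,cam+'0')
    print(cam,np.round(p['pose'],3).tolist(),np.round(p['mtx'],1).tolist(), [k for k in p])
    for l in ['jar0','tray','cover','cover_grip','striker','striker_grip','trigger_top','tube_block','tip_box','reagent']:
        try:
            for d in ctrl.search_frame(p,l): 
                X=w(p,d['xyz']); print(l,round(d['confidence'],2),X.round(0),px(p,X).round(0))
        except Exception as e: print(l,e)
s=ctrl.sense(); print(s['clock'],s['tool_pos'],s['tcp_rot'],s['opening'])
E
```

```text
top [[0.008, 0.996, -0.088, 485.928], [-1.0, 0.008, 0.001, 16.529], [0.002, 0.088, 0.996, 1345.496], [0.0, 0.0, 0.0, 1.0]] [[498.0, 0.0, 254.9], [0.0, 498.0, 188.6], [0.0, 0.0, 1.0]] ['img', 'mtx', 'pose', 'shot']
jar0 0.73 [572. 223.  31.] [176. 199.]
jar0 0.72 [467. 347.  23.] [129. 239.]
jar0 0.64 [471. 238.  29.] [170. 238.]
jar0 0.62 [601. 309.  26.] [144. 188.]
jar0 0.58 [614. 150.  29.] [204. 184.]
tray 0.66 [ 530. -156.   33.] [320. 216.]
cover 0.85 [630. -57. 155.] [285. 173.]
cover 0.15 [ 534. -162.   31.] [322. 215.]
cover_grip 0.67 [635. -58. 158.] [286. 171.]
cover_grip 0.62 [736. 254.  84.] [162. 134.]
cover_grip 0.2 [ 751. -201.   72.] [338. 131.]
striker 0.68 [ 531. -311.   73.] [382. 216.]
striker 0.46 [ 752. -202.   75.] [339. 130.]
striker_grip 0.74 [ 534. -307.   71.] [381. 215.]
trigger_top 0.58 [ 441. -326.   39.] [385. 251.]
trigger_top 0.57 [775.  43.  34.] [245. 124.]
tube_block 0.73 [777.  41.  35.] [246. 123.]
tube_block 0.56 [630. -61. 156.] [287. 173.]
tip_box 0.68 [ 754. -204.   72.] [340. 130.]
reagent 0.74 [737. 253.  88.] [162. 133.]
side [[-0.948, 0.
[... 270 characters left out ...]
 321.]
jar0 0.87 [470. 253.  31.] [289. 310.]
jar0 0.63 [463. 353.  26.] [278. 353.]
tray 0.79 [544. -92.  35.] [298. 202.]
cover 0.69 [628. -43. 150.] [260. 168.]
cover_grip 0.64 [627. -44. 148.] [260. 169.]
striker 0.6 [ 522. -312.   68.] [325. 152.]
striker_grip 0.81 [ 522. -311.   71.] [325. 152.]
striker_grip 0.24 [462. 352.  30.] [278. 352.]
trigger_top 0.58 [ 426. -322.   44.] [358. 163.]
tube_block 0.72 [771.  73.  31.] [188. 225.]
tip_box 0.76 [ 764. -150.   62.] [225. 168.]
tip_box 0.61 [541. -92.  34.] [299. 203.]
reagent 0.62 [731. 285.  71.] [158. 276.]
1.1 [ 139.18924894 -532.07504327  231.32288853] [9.91831819e-01 1.27552511e-01 9.65947855e-06 7.35587578e-06] 85.43092046160324
```

View pics/top0.png

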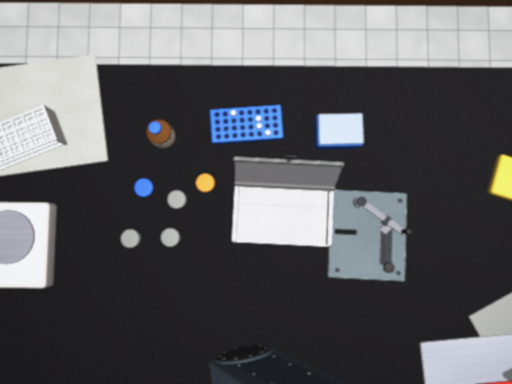

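View pics/side0.png

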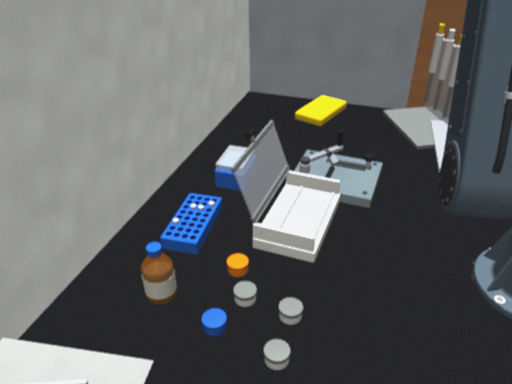

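```bash
cat > fit.py <<'E'
from h import *
from scipy.optimize import least_squares
p=shot('top')
h=cv2.cvtColor(p['img'],cv2.COLOR_RGB2HSV).astype(int)
g=p['img'].astype(int)
# grey base mask
m=((h[...,1]>25)&(h[...,1]<110)&(h[...,2]>70)&(h[...,2]<200)).astype(np.uint8); m[:, :325]=0; m[:,412:]=0; m[:185]=0; m[290:]=0
m=cv2.morphologyEx(m,cv2.MORPH_CLOSE,np.ones((9,9)))
n,lab,st,_=cv2.connectedComponentsWithStats(m); k=1+np.argmax(st[1:,4]); print(st[k])
c,_=cv2.findContours((lab==k).astype(np.uint8),cv2.RETR_EXTERNAL,cv2.CHAIN_APPROX_NONE); r=cv2.minAreaRect(c[0]); bx=cv2.boxPoints(r); print(r,bx.round(1).tolist())
W=np.array([ray(p,u,v,30)[:2] for u,v in bx])
print(W.round(1).tolist())
T=np.array([[-140,-328],[-140,-128],[90,-128],[90,-328.]])
best=None
for s in range(4):
  for S in (W[np.r_[s:4,0:s]],W[::-1][np.r_[s:4,0:s]]):
    f=lambda q:(T@np.array([[np.cos(q[2]),np.sin(q[2])],[-np.sin(q[2]),np.cos(q[2])]])+q[:2]-S).ravel()
    z=least_squares(f,[535,-58,0])
    if abs(z.x[2])<.4 and (best is None or z.cost<best.cost): best=z
print('tapper x y yaw',best.x.round(4),best.cost, f(best.x).round(1))
x,y,a=best.x
def tw(X): X=np.array(X,float); return np.array([x+np.cos(a)*X[0]-np.sin(a)*X[1],y+np.sin(a)*X[0]+np.cos(a)*X[1],X[2]])
im=cv2.resize(p['img'][140:300,215:425],None,fx=3.8,fy=3.8,interpolation=cv2.INTER_CUBIC)
def dot(X,col):
    u=(px(p,tw(X))-[215,140])*3.8+1.9; cv2.circle(im,tuple(int(v) for v in u),3,col,-1)
for t in T: dot([*t,30],(255,0,0))
for X in [(-40,-117,30),(-40,117,30),(40,117,30),(40,-117,30),(60,-200,71),(-105,-275,75)]: dot(X,(0,255,0))
for t in (0,.98): dot([60-130*np.cos(t),-200-130*np.sin(t),120],(255,255,0))
for t in (1.8,2.05): dot([85-166*np.cos(t),0,74+166*np.sin(t)],(0,255,255))
cv2.imwrite('pics/fit.png',im[...,::-1])
for l in ['jar0']:
    for d in ctrl.search_frame(p,l): X=w(p,d['xyz']); u=px(p,X).astype(int); print(X.round(0),u,p['img'][u[1],u[0]])
E
python3 fit.py
```

```text
[ 328  189   80   92 6640]
((368.12060546875, 234.8463897705078), (77.60169219970703, 88.95360565185547), 2.6025619506835938) [[327.29998779296875, 277.5], [331.3999938964844, 188.6999969482422], [408.8999938964844, 192.1999969482422], [404.8999938964844, 281.0]]
[[370.7, -176.2], [603.8, -188.1], [596.0, -393.7], [363.1, -378.6]]
tapper x y yaw [ 5.195672e+02 -5.763190e+01 -4.910000e-02] 20.32376494520188 [  -7.1 -202.2   10.3  200.     7.2  203.8  -10.4 -201.6]
[471. 237.  29.] [170 237] [187 189 184]
[572. 225.  28.] [175 199] [187 189 185]
[632. -59. 157.] [285 171] [113 112 115]
[468. 347.  24.] [128 238] [180 181 177]
[605. 308.  28.] [144 186] [ 83 143 247]
[615. 151.  29.] [203 183] [245 199  90]
[ 534. -161.   31.] [321 214] [242 242 245]
```

View pics/fit.png

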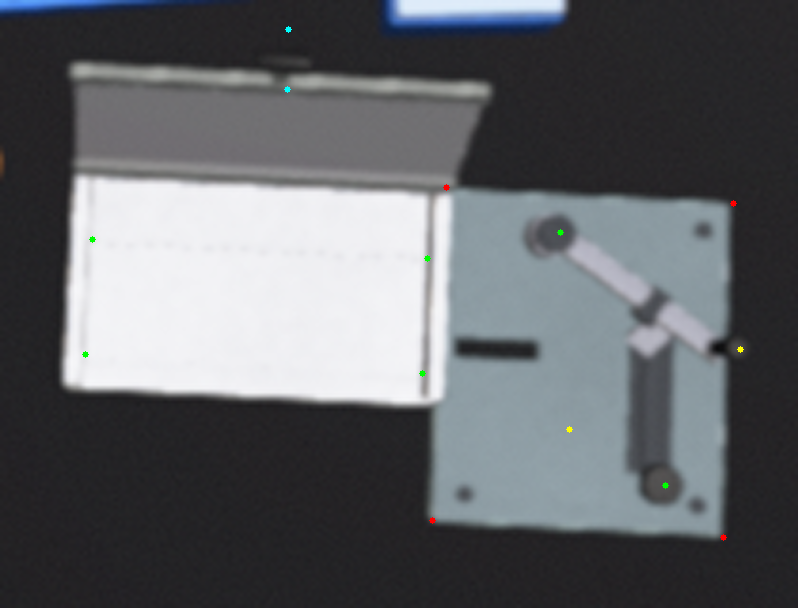

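Top view: the white jars with grey caps are at (176,199), (129,238) and (170,238). The look-alikes are blue at (144,187) and orange at (204,183), and I'm leaving those out. The striker arm is cocked, pointing to its handle at (408,231), and the tapper fit overlays well. First I fire the striker.

```bash
cat > go.py <<'E'
# usage: go.py T|W x y z [yawdeg of tool x in that frame]  -> tool-frame deltas
from h import *
import sys
from scipy.spatial.transform import Rotation as R
A=np.array([519.6,-57.6,-0.0491])
def tw(X): c,s=np.cos(A[2]),np.sin(A[2]); return np.array([A[0]+c*X[0]-s*X[1],A[1]+s*X[0]+c*X[1],X[2]])
def wt(X): c,s=np.cos(A[2]),np.sin(A[2]); d=np.array(X[:2])-A[:2]; return np.array([c*d[0]+s*d[1],-s*d[0]+c*d[1],X[2]])
def status():
    s=ctrl.sense(); r=R.from_quat(s['tcp_rot']).as_matrix(); yaw=np.degrees(np.arctan2(r[1,0],r[0,0]))
    print('t %.1f open %.1f tilt %.2f yawT %.1f F'%(s['clock'],s['opening'],np.degrees(np.arccos(-r[2,2])),yaw-np.degrees(A[2])),np.round(s['force'],1),'W',np.round(s['tool_pos'],1),'T',wt(s['tool_pos']).round(1))
    return s,r,yaw
if __name__=='__main__':
    s,r,yaw=status(); a=sys.argv
    if len(a)>4:
        X=np.array(a[2:5],float); X=tw(X) if a[1]=='T' else X
        if len(a)>5:
            ty=float(a[5])+(np.degrees(A[2]) if a[1]=='T' else 0); print('turn first',round(yaw-ty,1)); 
            r=R.from_euler('z',ty,degrees=True).as_matrix()@np.diag([1,-1,-1.])
        print('after turn d(m)',(r.T@(X-s['tool_pos'])/1000).round(4))
E
python3 go.py T -105 -275 130 90
```

```text
t 1.2 open 85.3 tilt 0.00 yawT 17.5 F [-0.3  0.4  0.1] W [ 139.2 -532.1  231.3] T [-356.7 -492.6  231.3]
turn first -72.5
after turn d(m) [0.2176 0.2517 0.1013]
```

```bash
python3 -m handwheel '[{"gripper":0,"turn":-10.4},{"gripper":0,"turn":-10.4},{"gripper":0,"turn":-10.4},{"gripper":0,"turn":-10.4},{"gripper":0,"turn":-10.4},{"gripper":0,"turn":-10.4},{"gripper":0,"turn":-10.1},{"gripper":0,"dy":0.03},{"gripper":0,"dy":0.03}]'; python3 -m handwheel '[{"gripper":0,"dx":0.027,"dy":0.024},{"gripper":0,"dx":0.027,"dy":0.024},{"gripper":0,"dx":0.027,"dy":0.024},{"gripper":0,"dx":0.027,"dy":0.024},{"gripper":0,"dx":0.027,"dy":0.024},{"gripper":0,"dx":0.027,"dy":0.024},{"gripper":0,"dx":0.027,"dy":0.024},{"gripper":0,"dx":0.027,"dy":0.024},{"gripper":0},{"gripper":0}]'; python3 go.py T -105 -275 130 90
```

```text
t 1.2 open 85.3 tilt 0.00 yawT 17.5 F [-0.3  0.4  0.1] W [ 139.2 -532.1  231.3] T [-356.7 -492.6  231.3]
turn first -72.5
after turn d(m) [0.2176 0.2517 0.1013]validation failed for argument at $[0]...
validation failed for argument at $[0]...
```

```bash
python3 -m handwheel '[{"gripper":0,"dx":0,"dy":0,"dz":0,"turn":-10.4},{"gripper":0,"dx":0,"dy":0,"dz":0,"turn":-10.4},{"gripper":0,"dx":0,"dy":0,"dz":0,"turn":-10.4},{"gripper":0,"dx":0,"dy":0,"dz":0,"turn":-10.4},{"gripper":0,"dx":0,"dy":0,"dz":0,"turn":-10.4},{"gripper":0,"dx":0,"dy":0,"dz":0,"turn":-10.4},{"gripper":0,"dx":0,"dy":0,"dz":0,"turn":-10.1},{"gripper":0,"dx":0,"dy":0.03,"dz":0,"turn":0},{"gripper":0,"dx":0,"dy":0.03,"dz":0,"turn":0}]'; python3 go.py T -105 -275 130 90
```

```text
clock: 2.33
tool_pos: [199.7, -535.2, 231.4]
tcp_rot: [0.725, 0.689, -0.0, 0.0]
force: [-0.1, -0.2, 0.6]
opening: 0.0
t 2.3 open 0.0 tilt 0.01 yawT 89.9 F [-0.1 -0.2  0.6] W [ 199.7 -535.2  231.4] T [-296.1 -492.7  231.4]
turn first -0.1
after turn d(m) [0.2177 0.1911 0.1014]
```

```bash
python3 -m handwheel '[{"gripper":0,"dx":0.03,"dy":0.027,"dz":0,"turn":0},{"gripper":0,"dx":0.03,"dy":0.027,"dz":0,"turn":0},{"gripper":0,"dx":0.03,"dy":0.027,"dz":0,"turn":0},{"gripper":0,"dx":0.03,"dy":0.027,"dz":0,"turn":0},{"gripper":0,"dx":0.03,"dy":0.027,"dz":0.02,"turn":0},{"gripper":0,"dx":0.03,"dy":0.027,"dz":0.03,"turn":0},{"gripper":0,"dx":0.037,"dy":0.029,"dz":0.03,"turn":0},{"gripper":0,"dx":0,"dy":0,"dz":0.02,"turn":0},{"gripper":0,"dx":0,"dy":0,"dz":0,"turn":0}]'; python3 go.py T -105 -275 80 90; python3 -c "
from h import *
p=shot('wrist','w1')"
```

```text
clock: 3.45
tool_pos: [400.3, -327.1, 130.3]
tcp_rot: [0.724, 0.69, -0.0, -0.001]
force: [-0.8, -0.4, -0.7]
opening: -0.0
t 3.5 open -0.0 tilt 0.15 yawT 90.0 F [-0.8 -0.4 -0.7] W [ 400.3 -327.1  130.3] T [-105.9 -275.   130.3]
turn first 0.0
after turn d(m) [-0.      0.0009  0.0503]
```

View pics/w1.png

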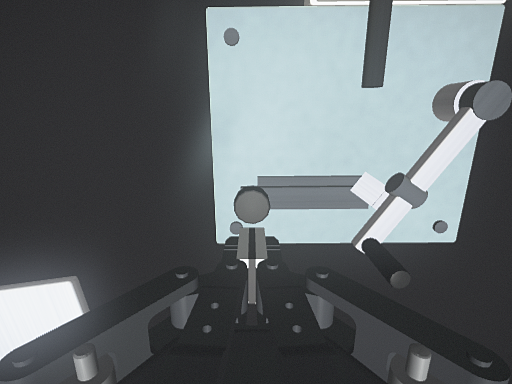

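The wrist view shows the button at (252,204), straight ahead of the closed fingertips at (252,240). The cocked arm is on the sear at (365,188). I press down now.

```bash
python3 -m handwheel '[{"gripper":0,"dx":0,"dy":0,"dz":0.025,"turn":0},{"gripper":0,"dx":0,"dy":0,"dz":0.02,"turn":0},{"gripper":0,"dx":0,"dy":0,"dz":0.008,"turn":0},{"gripper":0,"dx":0,"dy":0,"dz":0.006,"turn":0},{"gripper":0,"dx":0,"dy":0,"dz":0.0065,"turn":0},{"gripper":0,"dx":0,"dy":0,"dz":0,"turn":0},{"gripper":0,"dx":0,"dy":0,"dz":0,"turn":0}]'
python3 - <<'E'
from h import *
p=shot('top')
for d in ctrl.search_frame(p,'striker_grip'): print(d['confidence'],w(p,d['xyz']).round(0))
E
python3 go.py
```

```text
clock: 4.38
tool_pos: [401.0, -328.4, 66.5]
tcp_rot: [0.724, 0.689, -0.0, 0.001]
force: [-0.8, -1.0, 5.7]
opening: 0.1
0.64 [ 534. -148.   30.]
0.58 [ 504. -254.   72.]
t 4.5 open -0.2 tilt 0.09 yawT 90.0 F [-2.  -0.6  5.8] W [ 401.  -328.4   66.6] T [-105.2 -276.3   66.6]
```

```bash
python3 -m handwheel '[{"gripper":0,"dx":0,"dy":0,"dz":-0.03,"turn":0},{"gripper":0.085,"dx":0,"dy":0,"dz":-0.05,"turn":0},{"gripper":0.085,"dx":0.04,"dy":-0.03,"dz":-0.05,"turn":0},{"gripper":0.085,"dx":0.05,"dy":-0.02,"dz":-0.02,"turn":0},{"gripper":0.085,"dx":0.05,"dy":0,"dz":0,"turn":0},{"gripper":0.085,"dx":0.05,"dy":0,"dz":0,"turn":0},{"gripper":0.085,"dx":0.05,"dy":0,"dz":0,"turn":0},{"gripper":0.085,"dx":0.05,"dy":0,"dz":0,"turn":0}]'
cat > jars.py <<'E'
from h import *
from go import wt
def jars(p,lab='jar0'):
    out=[]
    for d in ctrl.silhouettes(p,lab):
        m=d['region']; v,u=np.nonzero(m); 
        c=p['img'][m].mean(0); X=ray(p,u.mean(),v.mean(),26)
        sat=c.max()-c.min()
        out.append((X,wt(X),m.sum(),sat,d['confidence'],(u.mean(),v.mean())))
        print('jar W',X[:2].round(1),'T',wt(X)[:2].round(1),'n',m.sum(),'sat',round(sat),'px',round(u.mean()),round(v.mean()),round(d['confidence'],2))
    return out
if __name__=='__main__':
    p=shot('top','topnow'); jars(p)
    cv2.imwrite('pics/topcrop.png',cv2.resize(p['img'][140:300,100:420],None,fx=2.5,fy=2.5)[...,::-1])
E
python3 jars.py; python3 go.py
```

```text
clock: 5.48
tool_pos: [368.2, -38.9, 210.4]
tcp_rot: [0.725, 0.689, 0.0, 0.0]
force: [0.7, -0.1, 0.3]
opening: 85.1
jar W [472.8 239.5] T [-61.3 294.5] n 308 sat 4 px 169 237 0.82
jar W [469.4 343.2] T [-69.8 397.8] n 267 sat 4 px 130 238 0.81
jar W [574.7 223.6] T [ 41.2 283.5] n 241 sat 4 px 176 198 0.74
jar W [618.4 148.1] T [ 88.6 210.3] n 233 sat 155 px 205 182 0.64
jar W [605.  310.9] T [ 67.2 372.2] n 225 sat 164 px 144 187 0.49
jar W [ 454.3 -332.7] T [ -51.8 -278. ] n 293 sat 7 px 386 246 0.21
t 5.6 open 85.3 tilt 0.04 yawT 90.2 F [-0.5 -0.1 -0.6] W [368.  -37.2 210.2] T [-152.4   12.9  210.2]
```

View pics/topcrop.png

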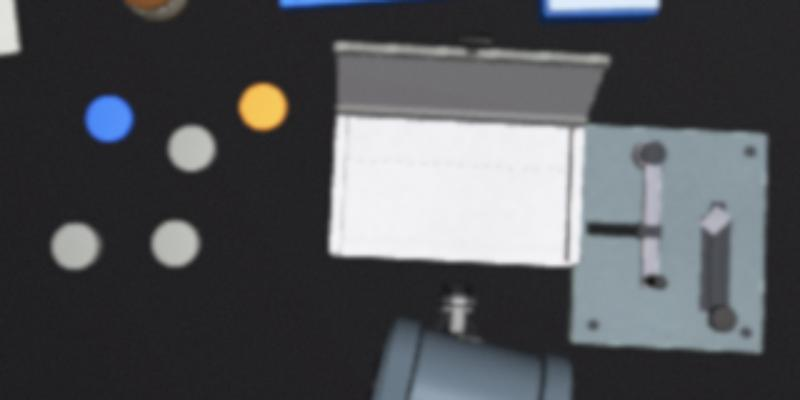

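The top crop shows the striker at rest on its anvil, with the handle at (655,282). Three white jars sit at (75,246), (175,243) and (191,148); blue and orange are ignored. I pick the first jar.

```bash
python3 -m handwheel '[{"gripper":0.085,"dx":0.047,"dy":0.015,"dz":0,"turn":0},{"gripper":0.085,"dx":0.047,"dy":0.015,"dz":0,"turn":0},{"gripper":0.085,"dx":0.047,"dy":0.015,"dz":0,"turn":0},{"gripper":0.085,"dx":0.047,"dy":0.015,"dz":0.02,"turn":0},{"gripper":0.085,"dx":0.047,"dy":0.015,"dz":0.04,"turn":0},{"gripper":0.085,"dx":0.0465,"dy":0.0164,"dz":0.04,"turn":0},{"gripper":0.085,"dx":0,"dy":0,"dz":0.04,"turn":0},{"gripper":0.085,"dx":0,"dy":0,"dz":0,"turn":0},{"gripper":0.085,"dx":0,"dy":0,"dz":0,"turn":0}]'
python3 - <<'E'
from h import *
from jars import jars
p=shot('top'); jars(p)
p=shot('wrist','w2'); jars(p)
E
python3 go.py T -61 294.5 6 90
```

```text
clock: 6.7
tool_pos: [473.9, 234.3, 72.7]
tcp_rot: [0.725, 0.689, 0.001, 0.0]
force: [0.1, -0.7, 0.3]
opening: 85.3
jar W [573.9 224.6] T [ 40.4 284.5] n 273 sat 4 px 176 199 0.69
jar W [604.3 311.9] T [ 66.5 373.2] n 266 sat 159 px 143 187 0.52
jar W [618.6 148.5] T [ 88.8 210.7] n 241 sat 154 px 205 182 0.47
jar W [568.8 229.9] T [ 35.  289.6] n 3880 sat 4 px 383 215 0.96
jar W [598.5 314.8] T [ 60.5 375.9] n 5724 sat 135 px 441 87 0.87
jar W [472.2 243.2] T [-62.2 298.1] n 3387 sat 3 px 248 204 0.82
jar W [468.2 346.9] T [-71.2 401.5] n 5300 sat 4 px 232 42 0.71
t 6.9 open 84.8 tilt 0.14 yawT 89.9 F [ 0.5  0.4 -0.7] W [473.8 234.5  72.8] T [-60.1 289.5  72.8]
turn first -0.1
after turn d(m) [ 0.005  -0.0009  0.0668]
```

View pics/w2.png

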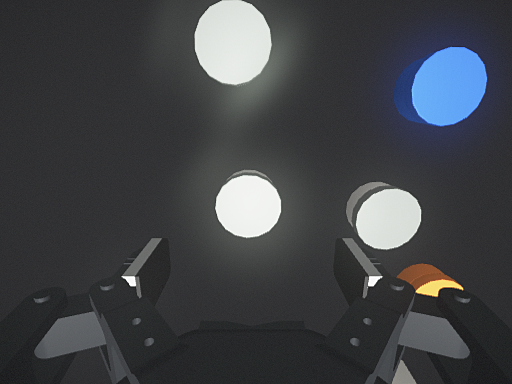

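The wrist view shows the target jar at (248,204), centred between the open fingers, with its neighbours clear. I descend and grip.

```bash
python3 -m handwheel '[{"gripper":0.085,"dx":0.006,"dy":-0.001,"dz":0.034,"turn":0},{"gripper":0.085,"dx":0,"dy":0,"dz":0.034,"turn":0},{"gripper":0.085,"dx":0,"dy":0,"dz":0,"turn":0},{"gripper":0.03,"dx":0,"dy":0,"dz":0,"turn":0},{"gripper":0.03,"dx":0,"dy":0,"dz":0,"turn":0},{"gripper":0.03,"dx":0,"dy":0,"dz":0,"turn":0},{"gripper":0.03,"dx":0,"dy":0,"dz":0,"turn":0},{"gripper":0.03,"dx":0,"dy":0,"dz":-0.03,"turn":0},{"gripper":0.03,"dx":0,"dy":0,"dz":-0.05,"turn":0},{"gripper":0.03,"dx":0,"dy":0,"dz":-0.03,"turn":0}]';python3 go.py T 0 -75 120 90
```

```text
clock: 8.15
tool_pos: [473.0, 241.0, 116.3]
tcp_rot: [0.724, 0.689, 0.001, 0.001]
force: [0.7, -0.4, -0.9]
opening: 46.1
t 8.2 open 46.1 tilt 0.18 yawT 90.0 F [ 0.7 -0.4 -0.9] W [473.  241.  116.3] T [-61.2 295.9 116.3]
turn first -0.0
after turn d(m) [-0.3709  0.0612 -0.0037]
```

```bash
python3 -m handwheel '[{"gripper":0.03,"dx":-0.041,"dy":0.0068,"dz":0,"turn":0},{"gripper":0.03,"dx":-0.0412,"dy":0.0068,"dz":0,"turn":0},{"gripper":0.03,"dx":-0.0412,"dy":0.0068,"dz":0,"turn":0},{"gripper":0.03,"dx":-0.0412,"dy":0.0068,"dz":0,"turn":0},{"gripper":0.03,"dx":-0.0412,"dy":0.0068,"dz":0,"turn":0},{"gripper":0.03,"dx":-0.0412,"dy":0.0068,"dz":0,"turn":0},{"gripper":0.03,"dx":-0.0412,"dy":0.0068,"dz":0,"turn":0},{"gripper":0.03,"dx":-0.0412,"dy":0.0068,"dz":0,"turn":0},{"gripper":0.03,"dx":-0.0412,"dy":0.0068,"dz":0,"turn":0},{"gripper":0.03,"dx":0,"dy":0,"dz":0.02,"turn":0}]';python3 go.py T 0 -75 37 90
```

```text
clock: 9.4
tool_pos: [516.4, -135.3, 94.9]
tcp_rot: [0.725, 0.688, 0.001, 0.002]
force: [0.7, 0.5, -1.1]
opening: 46.1
t 9.4 open 46.1 tilt 0.27 yawT 89.8 F [ 0.7  0.5 -1.1] W [ 516.4 -135.3   94.9] T [  0.6 -77.8  94.9]
turn first -0.2
after turn d(m) [ 0.0028 -0.0006  0.0579]
```

```bash
python3 -m handwheel '[{"gripper":0.03,"dx":0,"dy":0,"dz":0.03,"turn":0},{"gripper":0.03,"dx":0,"dy":0,"dz":0.02,"turn":0},{"gripper":0.03,"dx":0,"dy":0,"dz":0.006,"turn":0},{"gripper":0.03,"dx":0,"dy":0,"dz":0.002,"turn":0},{"gripper":0.03,"dx":0,"dy":0,"dz":0,"turn":0}]';python3 go.py T 0 -75 37 90
```

```text
clock: 10.02
tool_pos: [515.5, -132.6, 36.0]
tcp_rot: [0.724, 0.689, 0.0, 0.001]
force: [0.5, 0.2, -0.7]
opening: 46.2
t 10.0 open 46.2 tilt 0.07 yawT 90.0 F [ 0.5  0.2 -0.7] W [ 515.5 -132.6   36. ] T [ -0.4 -75.1  36. ]
turn first -0.0
after turn d(m) [ 0.0001  0.0004 -0.001 ]
```

```bash
python3 -m handwheel '[{"gripper":0.03,"dx":0,"dy":0,"dz":0.001,"turn":0},{"gripper":0.065,"dx":0,"dy":0,"dz":0,"turn":0},{"gripper":0.065,"dx":0,"dy":0,"dz":0,"turn":0},{"gripper":0.065,"dx":0,"dy":0,"dz":-0.02,"turn":0},{"gripper":0.065,"dx":0,"dy":0,"dz":-0.04,"turn":0},{"gripper":0.085,"dx":0.03,"dy":0,"dz":-0.03,"turn":0},{"gripper":0.085,"dx":0.055,"dy":0.005,"dz":0,"turn":0},{"gripper":0.085,"dx":0.055,"dy":0.007,"dz":0,"turn":0},{"gripper":0.085,"dx":0.055,"dy":0.007,"dz":0,"turn":0},{"gripper":0.085,"dx":0.055,"dy":0.007,"dz":0,"turn":0}]'
python3 - <<'E'
from h import *
from jars import jars
p=shot('side','s2'); jars(p)
E
python3 go.py T 41 285 100 90
```

```text
clock: 11.28
tool_pos: [553.6, 117.8, 124.4]
tcp_rot: [0.724, 0.689, 0.0, 0.0]
force: [0.8, -0.5, -0.2]
opening: 84.7
jar W [465.3 355.5] T [-74.5 410. ] n 638 sat 5 px 276 354 0.87
jar W [597.9 323.4] T [ 59.5 384.4] n 570 sat 145 px 214 322 0.85
jar W [567.2 236.2] T [ 33.2 295.8] n 461 sat 5 px 245 293 0.8
jar W [ 514.7 -156.8] T [ -0.  -99.4] n 239 sat 4 px 314 194 0.79
jar W [612.6 162.1] T [ 82.1 224. ] n 387 sat 177 px 237 265 0.61
t 11.4 open 84.4 tilt 0.07 yawT 90.2 F [-0.1 -1.4  0.7] W [553.8 120.2 124.3] T [ 25.4 179.3 124.3]
turn first 0.2
after turn d(m) [0.1057 0.0156 0.0243]
```

```bash
python3 -m handwheel '[{"gripper":0.085,"dx":0.036,"dy":0.005,"dz":0,"turn":0},{"gripper":0.085,"dx":0.036,"dy":0.005,"dz":0.02,"turn":0},{"gripper":0.085,"dx":0.036,"dy":0.005,"dz":0.02,"turn":0},{"gripper":0.085,"dx":0,"dy":0,"dz":0.02,"turn":0},{"gripper":0.085,"dx":0,"dy":0,"dz":0,"turn":0},{"gripper":0.085,"dx":0,"dy":0,"dz":0,"turn":0}]'
python3 - <<'E'
from h import *
from jars import jars
p=shot('wrist','w3'); jars(p)
E
python3 go.py T 41 285 4.8 90
```

```text
clock: 12.12
tool_pos: [574.1, 222.0, 64.9]
tcp_rot: [0.725, 0.689, 0.0, 0.0]
force: [-0.1, -0.3, -0.5]
opening: 85.0
jar W [615.6 158.9] T [ 85.3 220.9] n 3408 sat 112 px 311 295 0.94
jar W [572.9 228.5] T [ 39.2 288.4] n 3775 sat 2 px 249 210 0.8
jar W [603.2 315.3] T [ 65.2 376.5] n 5270 sat 116 px 292 71 0.8
jar W [473.1 341.8] T [-66.1 396.6] n 6176 sat 5 px 66 34 0.58
t 12.2 open 84.7 tilt 0.08 yawT 89.9 F [ 0.  -0.5  0.3] W [574.3 222.4  65.3] T [ 40.9 282.3  65.3]
turn first -0.1
after turn d(m) [0.0027 0.0001 0.0605]
```

```bash
python3 -m handwheel '[{"gripper":0.085,"dx":0.003,"dy":-0.001,"dz":0.03,"turn":0},{"gripper":0.085,"dx":0,"dy":0,"dz":0.0305,"turn":0},{"gripper":0.085,"dx":0,"dy":0,"dz":0,"turn":0},{"gripper":0.03,"dx":0,"dy":0,"dz":0,"turn":0},{"gripper":0.03,"dx":0,"dy":0,"dz":0,"turn":0},{"gripper":0.03,"dx":0,"dy":0,"dz":0,"turn":0},{"gripper":0.03,"dx":0,"dy":0,"dz":0,"turn":0},{"gripper":0.03,"dx":0,"dy":0,"dz":-0.03,"turn":0},{"gripper":0.03,"dx":0,"dy":0,"dz":-0.05,"turn":0},{"gripper":0.03,"dx":0,"dy":0,"dz":-0.03,"turn":0}]';python3 go.py T 0 0 120 90
```

```text
clock: 13.48
tool_pos: [573.7, 226.4, 116.9]
tcp_rot: [0.724, 0.689, 0.001, 0.001]
force: [-0.7, 0.4, -0.5]
opening: 46.0
t 13.5 open 46.0 tilt 0.19 yawT 90.0 F [-0.7  0.4 -0.5] W [573.7 226.4 116.9] T [ 40.1 286.3 116.9]
turn first -0.0
after turn d(m) [-0.2863 -0.0401 -0.0031]
```

```bash
python3 -m handwheel '[{"gripper":0.03,"dx":-0.036,"dy":-0.014,"dz":0,"turn":0},{"gripper":0.03,"dx":-0.041,"dy":-0.013,"dz":0,"turn":0},{"gripper":0.03,"dx":-0.042,"dy":-0.013,"dz":0,"turn":0},{"gripper":0.03,"dx":-0.042,"dy":0,"dz":0,"turn":0},{"gripper":0.03,"dx":-0.042,"dy":0,"dz":0,"turn":0},{"gripper":0.03,"dx":-0.042,"dy":0,"dz":0,"turn":0},{"gripper":0.03,"dx":-0.041,"dy":0,"dz":0,"turn":0},{"gripper":0.03,"dx":0,"dy":0,"dz":0.03,"turn":0},{"gripper":0.03,"dx":0,"dy":0,"dz":0.02,"turn":0},{"gripper":0.03,"dx":0,"dy":0,"dz":0,"turn":0}]';python3 go.py T 0 0 36 90
```

```text
clock: 14.72
tool_pos: [518.2, -57.5, 63.4]
tcp_rot: [0.725, 0.689, -0.0, -0.001]
force: [0.6, -0.2, 0.1]
opening: 45.5
t 14.7 open 45.5 tilt 0.09 yawT 90.0 F [ 0.6 -0.2  0.1] W [518.2 -57.5  63.4] T [-1.4 -0.  63.4]
turn first -0.0
after turn d(m) [0.     0.0014 0.0274]
```

```bash
python3 -m handwheel '[{"gripper":0.03,"dx":0,"dy":0.001,"dz":0.018,"turn":0},{"gripper":0.03,"dx":0,"dy":0,"dz":0.008,"turn":0},{"gripper":0.03,"dx":0,"dy":0,"dz":0.002,"turn":0},{"gripper":0.03,"dx":0,"dy":0,"dz":0,"turn":0}]';python3 go.py
python3 - <<'E'
from h import *
p=shot('side')
cv2.imwrite('pics/s3.png',cv2.resize(p['img'][130:270,190:400],None,fx=3.5,fy=3.5,interpolation=cv2.INTER_CUBIC)[...,::-1])
E
```

```text
clock: 15.22
tool_pos: [519.9, -57.6, 35.9]
tcp_rot: [0.724, 0.689, 0.0, 0.0]
force: [0.3, -0.1, -0.4]
opening: 46.3
t 15.2 open 46.3 tilt 0.01 yawT 90.0 F [ 0.3 -0.1 -0.4] W [519.9 -57.6  35.9] T [ 0.3  0.1 35.9]
```

View pics/s3.png

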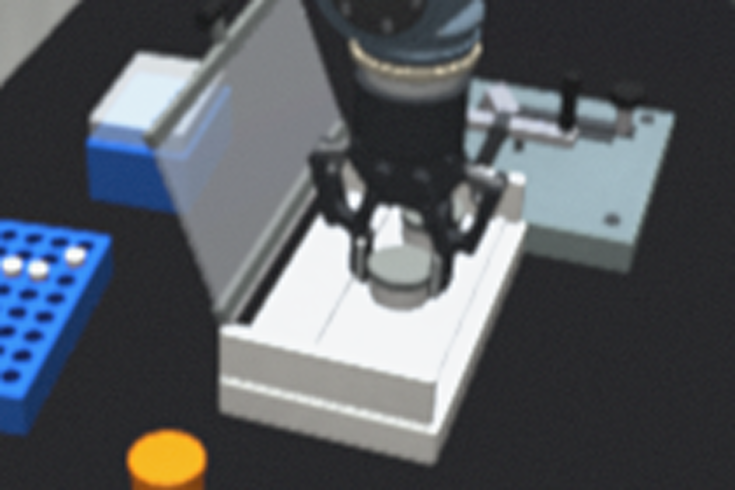

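The crop shows the second jar at (400,275), upright in the fingers on the tray floor, with the first jar behind it. I release it and fetch the third.

```bash
python3 -m handwheel '[{"gripper":0.03,"dx":0,"dy":0,"dz":0.001,"turn":0},{"gripper":0.065,"dx":0,"dy":0,"dz":0,"turn":0},{"gripper":0.065,"dx":0,"dy":0,"dz":0,"turn":0},{"gripper":0.065,"dx":0,"dy":0,"dz":-0.02,"turn":0},{"gripper":0.065,"dx":0,"dy":0,"dz":-0.04,"turn":0},{"gripper":0.085,"dx":0.045,"dy":-0.01,"dz":-0.03,"turn":0},{"gripper":0.085,"dx":0.059,"dy":-0.01,"dz":0,"turn":0},{"gripper":0.085,"dx":0.059,"dy":-0.01,"dz":0,"turn":0},{"gripper":0.085,"dx":0.059,"dy":-0.01,"dz":0,"turn":0},{"gripper":0.085,"dx":0.059,"dy":-0.01,"dz":0,"turn":0}]'; python3 -m handwheel '[{"gripper":0.085,"dx":0.055,"dy":-0.01,"dz":0.02,"turn":0},{"gripper":0.085,"dx":0.055,"dy":-0.01,"dz":0.02,"turn":0},{"gripper":0.085,"dx":0,"dy":0,"dz":0.02,"turn":0},{"gripper":0.085,"dx":0,"dy":0,"dz":0,"turn":0},{"gripper":0.085,"dx":0,"dy":0,"dz":0,"turn":0}]'
python3 - <<'E'
from h import *
from jars import jars
p=shot('wrist','w4'); jars(p)
E
python3 go.py T -70 398 4.8 90
```

```text
clock: 16.52
tool_pos: [483.4, 227.5, 124.9]
tcp_rot: [0.724, 0.689, 0.0, 0.0]
force: [0.3, -1.2, 0.0]
opening: 84.9
clock: 17.15
tool_pos: [469.7, 336.1, 65.4]
tcp_rot: [0.725, 0.689, 0.0, 0.0]
force: [-0.1, -0.6, 0.4]
opening: 85.4
jar W [468.3 348.8] T [-71.2 403.4] n 3888 sat 0 px 249 201 0.77
jar W [597.3 319.6] T [ 59.1 380.6] n 4355 sat 65 px 434 232 0.7
jar W [600.1 190.3] T [ 68.2 251.6] n 769 sat 149 px 417 375 0.68
t 17.2 open 85.1 tilt 0.08 yawT 89.9 F [ 0.9 -1.   0.2] W [470.  336.1  65.8] T [-68.9 390.8  65.8]
turn first -0.1
after turn d(m) [ 0.0072 -0.0011  0.061 ]
```

```bash
python3 -m handwheel '[{"gripper":0.085,"dx":0.009,"dy":-0.001,"dz":0.03,"turn":0},{"gripper":0.085,"dx":0,"dy":0,"dz":0.031,"turn":0},{"gripper":0.085,"dx":0,"dy":0,"dz":0,"turn":0},{"gripper":0.03,"dx":0,"dy":0,"dz":0,"turn":0},{"gripper":0.03,"dx":0,"dy":0,"dz":0,"turn":0},{"gripper":0.03,"dx":0,"dy":0,"dz":0,"turn":0},{"gripper":0.03,"dx":0,"dy":0,"dz":0,"turn":0},{"gripper":0.03,"dx":0,"dy":0,"dz":-0.03,"turn":0},{"gripper":0.03,"dx":0,"dy":0,"dz":-0.05,"turn":0},{"gripper":0.03,"dx":0,"dy":0,"dz":-0.03,"turn":0}]';python3 go.py T 0 75 120 90
```

```text
clock: 18.5
tool_pos: [469.4, 345.8, 116.9]
tcp_rot: [0.724, 0.689, 0.002, 0.0]
force: [-0.1, 0.7, 0.1]
opening: 46.2
t 18.5 open 46.2 tilt 0.18 yawT 90.0 F [-0.1  0.7  0.1] W [469.4 345.8 116.9] T [-70.  400.5 116.9]
turn first -0.0
after turn d(m) [-0.3255  0.07   -0.0031]
```

```bash
python3 -m handwheel '[{"gripper":0.03,"dx":-0.04,"dy":0.008,"dz":0,"turn":0},{"gripper":0.03,"dx":-0.048,"dy":0.0105,"dz":0,"turn":0},{"gripper":0.03,"dx":-0.048,"dy":0.0105,"dz":0,"turn":0},{"gripper":0.03,"dx":-0.048,"dy":0.0105,"dz":0,"turn":0},{"gripper":0.03,"dx":-0.048,"dy":0.0105,"dz":0,"turn":0},{"gripper":0.03,"dx":-0.048,"dy":0.01,"dz":0,"turn":0},{"gripper":0.03,"dx":-0.0455,"dy":0.01,"dz":0,"turn":0},{"gripper":0.03,"dx":0,"dy":0,"dz":0.02,"turn":0},{"gripper":0.03,"dx":0,"dy":0,"dz":0.02,"turn":0},{"gripper":0.03,"dx":0,"dy":0,"dz":0,"turn":0}]';python3 go.py T 0 75 36 90
```

```text
clock: 19.75
tool_pos: [521.9, 16.8, 73.4]
tcp_rot: [0.725, 0.689, -0.001, -0.001]
force: [-0.6, 0.3, -0.8]
opening: 46.2
t 19.8 open 46.2 tilt 0.09 yawT 90.0 F [-0.6  0.3 -0.8] W [521.9  16.8  73.4] T [-1.4 74.4 73.4]
turn first -0.0
after turn d(m) [0.0006 0.0014 0.0374]
```

```bash
python3 -m handwheel '[{"gripper":0.03,"dx":0,"dy":0.001,"dz":0.018,"turn":0},{"gripper":0.03,"dx":0,"dy":0,"dz":0.015,"turn":0},{"gripper":0.03,"dx":0,"dy":0,"dz":0.005,"turn":0},{"gripper":0.03,"dx":0,"dy":0,"dz":0,"turn":0},{"gripper":0.065,"dx":0,"dy":0,"dz":0,"turn":0},{"gripper":0.065,"dx":0,"dy":0,"dz":0,"turn":0},{"gripper":0.065,"dx":0,"dy":0,"dz":-0.02,"turn":0},{"gripper":0.065,"dx":0,"dy":0,"dz":-0.04,"turn":0},{"gripper":0.065,"dx":0,"dy":-0.03,"dz":-0.03,"turn":0},{"gripper":0.065,"dx":0,"dy":-0.05,"dz":-0.03,"turn":0}]'; python3 -m handwheel '[{"gripper":0.065,"dx":-0.02,"dy":-0.06,"dz":-0.04,"turn":0},{"gripper":0.065,"dx":-0.02,"dy":-0.05,"dz":-0.04,"turn":0},{"gripper":0.065,"dx":0,"dy":0,"dz":-0.03,"turn":0},{"gripper":0.065,"dx":0,"dy":0,"dz":0,"turn":0}]'; python3 jars.py
python3 - <<'E'
from h import *
p=shot('side')
a=cv2.resize(cv2.imread('pics/topnow.png')[140:300,120:420],None,fx=2,fy=2); b=cv2.resize(p['img'][60:270,160:400],None,fx=2.5,fy=1.25)[...,::-1]
cv2.imwrite('pics/c4.png',np.vstack([a,b]))
E
python3 go.py
```

```text
clock: 21.0
tool_pos: [443.4, 20.7, 156.7]
tcp_rot: [0.724, 0.689, 0.0, 0.0]
force: [-0.9, 0.2, 0.9]
opening: 65.2
clock: 21.5
tool_pos: [346.0, -10.0, 258.3]
tcp_rot: [0.725, 0.689, 0.002, 0.002]
force: [-0.8, -0.0, -0.4]
opening: 65.0
jar W [618.3 149.5] T [ 88.4 211.7] n 256 sat 152 px 204 182 0.78
jar W [603.7 311.5] T [ 65.9 372.7] n 270 sat 159 px 143 187 0.64
jar W [522.8 -61.2] T [ 3.4 -3.5] n 255 sat 4 px 283 219 0.59
jar W [ 516.9 -136.2] T [  1.2 -78.6] n 234 sat 4 px 312 221 0.54
jar W [526.8  16.1] T [ 3.6 73.9] n 285 sat 3 px 254 217 0.51
jar W [ 533.6 -162.6] T [  19.2 -104.2] n 14481 sat 10 px 322 215 0.16
t 21.6 open 64.8 tilt 0.07 yawT 90.0 F [0.2 0.2 0.2] W [345.   -9.6 255.7] T [-176.7   39.4  255.7]
```

View pics/c4.png

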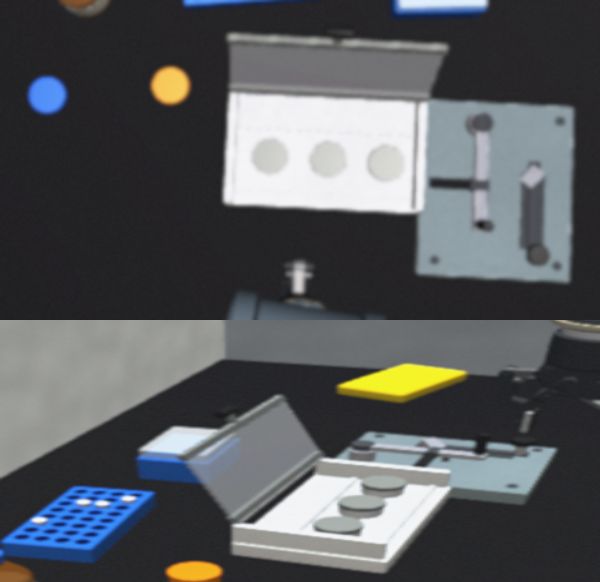

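All three jars stand upright in the tray at about y = 74, -1 and -76 (top half, (270,156), (328,158), (386,163)). The cover is still leaning back. Next I turn the jaws across and go above the cover's T-grip.

```bash
python3 -m handwheel '[{"gripper":0.06,"dx":0,"dy":0,"dz":-0.01,"turn":10},{"gripper":0.06,"dx":0,"dy":0,"dz":-0.01,"turn":10},{"gripper":0.06,"dx":0,"dy":0,"dz":-0.01,"turn":10},{"gripper":0.06,"dx":0,"dy":0,"dz":-0.01,"turn":10},{"gripper":0.06,"dx":0,"dy":0,"dz":-0.01,"turn":10},{"gripper":0.06,"dx":0,"dy":0,"dz":-0.01,"turn":10},{"gripper":0.06,"dx":0,"dy":0,"dz":-0.01,"turn":10},{"gripper":0.06,"dx":0,"dy":0,"dz":0,"turn":10},{"gripper":0.06,"dx":0,"dy":0,"dz":0,"turn":10},{"gripper":0.06,"dx":0,"dy":0,"dz":0,"turn":0}]'; python3 go.py T 140 0 300 0
```

```text
clock: 22.9
tool_pos: [345.2, -9.6, 325.4]
tcp_rot: [1.0, -0.024, -0.001, -0.0]
force: [0.4, 0.1, 0.2]
opening: 60.2
t 22.9 open 60.2 tilt 0.12 yawT 0.1 F [0.4 0.1 0.2] W [345.2  -9.6 325.4] T [-176.6   39.4  325.4]
turn first 0.1
after turn d(m) [0.3166 0.0394 0.0254]
```

```bash
python3 -m handwheel '[{"gripper":0.06,"dx":0.03,"dy":0.005,"dz":0,"turn":0},{"gripper":0.06,"dx":0.041,"dy":0.005,"dz":0,"turn":0},{"gripper":0.06,"dx":0.041,"dy":0.005,"dz":0,"turn":0},{"gripper":0.06,"dx":0.041,"dy":0.005,"dz":0,"turn":0},{"gripper":0.06,"dx":0.041,"dy":0.005,"dz":0,"turn":0},{"gripper":0.06,"dx":0.041,"dy":0.005,"dz":0,"turn":0},{"gripper":0.06,"dx":0.041,"dy":0.005,"dz":0,"turn":0},{"gripper":0.06,"dx":0.04,"dy":0.0045,"dz":0.02,"turn":0},{"gripper":0.06,"dx":0,"dy":0,"dz":0,"turn":0},{"gripper":0.06,"dx":0,"dy":0,"dz":0,"turn":0}]'; python3 go.py T 140 0 217 0;  python3 - <<'E'
from h import *
from go import wt,tw
p=shot('wrist','w5')
for d in ctrl.search_frame(p,'cover_grip'): X=w(p,d['xyz']); print('grip',round(d['confidence'],2),wt(X).round(1),px(p,X).round(0))
for d in ctrl.search_frame(p,'cover'): X=w(p,d['xyz']); print('cover',round(d['confidence'],2),wt(X).round(1))
for t in (1.8,1.85,1.9,1.95,2.0): print(t,px(p,tw([85-166*np.cos(t),0,74+166*np.sin(t)])).round(0), [round(v) for v in (85-166*np.cos(t),74+166*np.sin(t))])
E
```

```text
clock: 24.15
tool_pos: [658.6, -64.7, 305.8]
tcp_rot: [1.0, -0.023, -0.001, -0.0]
force: [-0.6, -0.2, 0.8]
opening: 60.2
t 24.1 open 60.2 tilt 0.07 yawT 0.1 F [-0.6 -0.2  0.8] W [658.6 -64.7 305.8] T [ 1.392e+02 -2.000e-01  3.058e+02]
turn first 0.1
after turn d(m) [ 0.0008 -0.0002  0.0888]
cover 0.59 [135.7   0.5 210.9]
1.8 [252. 223.] [123, 236]
1.85 [252. 213.] [131, 234]
1.9 [252. 203.] [139, 231]
1.95 [252. 193.] [146, 228]
2.0 [252. 183.] [154, 225]
```

View pics/w5.png

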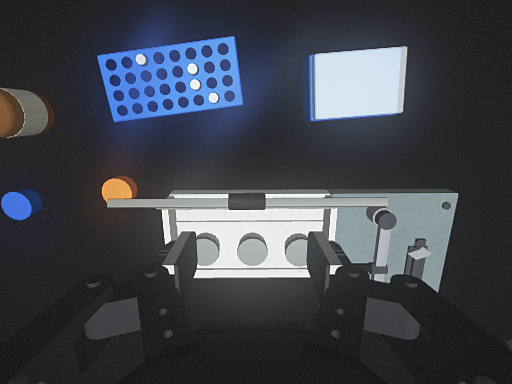

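The wrist view shows the T-grip at (247,202), so the cover is at about 1.905 rad and about 3 mm to the +y side of my estimate. I shift the frame by that much, then descend and pinch.

```bash
sed -i 's/-57.6,-0.0491/-54.6,-0.0491/' go.py; python3 -m handwheel '[{"gripper":0.06,"dx":0.0005,"dy":-0.003,"dz":0.03,"turn":0},{"gripper":0.06,"dx":0,"dy":0,"dz":0.04,"turn":0},{"gripper":0.06,"dx":0,"dy":0,"dz":0.018,"turn":0},{"gripper":0.06,"dx":0,"dy":0,"dz":0,"turn":0}]'; python3 go.py; python3 -m handwheel '[{"gripper":0.02,"dx":0,"dy":0,"dz":0,"turn":0},{"gripper":0.02,"dx":0,"dy":0,"dz":0,"turn":0},{"gripper":0.02,"dx":0,"dy":0,"dz":0,"turn":0},{"gripper":0.02,"dx":0,"dy":0,"dz":0,"turn":0}]'; python3 go.py
python3 - <<'E'
import numpy as np
a=np.linspace(1.905,0,22); x=85-166*np.cos(a); z=74+166*np.sin(a)
for i in range(21): print(round(a[i+1],2), round((x[i+1]-x[i])/1000,4), round(-(z[i+1]-z[i])/1000,4))
E
```

```text
clock: 24.8
tool_pos: [659.2, -61.9, 218.3]
tcp_rot: [1.0, -0.025, -0.0, -0.0]
force: [0.8, 0.0, 0.2]
opening: 59.7
t 24.8 open 59.7 tilt 0.06 yawT -0.0 F [0.8 0.  0.2] W [659.2 -61.9 218.3] T [139.8  -0.4 218.3]
clock: 25.3
tool_pos: [660.6, -60.7, 220.6]
tcp_rot: [1.0, -0.025, 0.002, -0.001]
force: [0.7, 6.4, 4.6]
opening: 28.2
t 25.3 open 28.2 tilt 0.24 yawT -0.0 F [0.7 6.4 4.6] W [660.6 -60.7 220.6] T [141.2   0.8 220.6]
1.81 -0.0144 -0.0043
1.72 -0.0148 -0.003
1.63 -0.015 -0.0016
1.54 -0.0151 -0.0003
1.45 -0.015 0.0011
1.36 -0.0148 0.0025
1.27 -0.0146 0.0038
1.18 -0.0142 0.0051
1.09 -0.0136 0.0064
1.0 -0.013 0.0076
0.91 -0.0123 0.0087
0.82 -0.0114 0.0098
0.73 -0.0105 0.0108
0.64 -0.0095 0.0117
0.54 -0.0084 0.0125
0.45 -0.0072 0.0132
0.36 -0.006 0.0138
0.27 -0.0047 0.0143
0.18 -0.0034 0.0147
0.09 -0.002 0.0149
0.0 -0.0007 0.015
```

```bash
python3 -m handwheel '[{"gripper":0.02,"dx":0,"dy":-0.0015,"dz":-0.002,"turn":0},{"gripper":0.02,"dx":-0.0144,"dy":0,"dz":-0.0043,"turn":0},{"gripper":0.02,"dx":-0.0148,"dy":0,"dz":-0.003,"turn":0},{"gripper":0.02,"dx":-0.015,"dy":0,"dz":-0.0016,"turn":0},{"gripper":0.02,"dx":-0.0151,"dy":0,"dz":-0.0003,"turn":0},{"gripper":0.02,"dx":-0.015,"dy":0,"dz":0.0011,"turn":0},{"gripper":0.02,"dx":-0.0148,"dy":0,"dz":0.0025,"turn":0},{"gripper":0.02,"dx":0,"dy":0,"dz":0,"turn":0}]'; python3 go.py; python3 -c "
import numpy as np
print(85-166*np.cos(1.36),74+166*np.sin(1.36))"
```

```text
clock: 26.3
tool_pos: [571.2, -56.8, 228.3]
tcp_rot: [1.0, -0.025, 0.002, 0.001]
force: [-0.1, -2.0, 8.3]
opening: 28.2
t 26.3 open 28.2 tilt 0.27 yawT -0.0 F [-0.1 -2.   8.3] W [571.2 -56.8 228.3] T [ 51.6   0.3 228.3]
50.266381462024405 236.3255240042625
```

```bash
python3 -m handwheel '[{"gripper":0.02,"dx":-0.0146,"dy":0,"dz":0.0028,"turn":0},{"gripper":0.02,"dx":-0.0142,"dy":0,"dz":0.0051,"turn":0},{"gripper":0.02,"dx":-0.0136,"dy":0,"dz":0.0064,"turn":0},{"gripper":0.02,"dx":-0.013,"dy":0,"dz":0.0076,"turn":0},{"gripper":0.02,"dx":-0.0123,"dy":0,"dz":0.0087,"turn":0},{"gripper":0.02,"dx":-0.0114,"dy":0,"dz":0.0098,"turn":0},{"gripper":0.02,"dx":-0.0105,"dy":0,"dz":0.0108,"turn":0},{"gripper":0.02,"dx":0,"dy":0,"dz":0,"turn":0}]'; python3 go.py; python3 -c "
import numpy as np
print(85-166*np.cos(.73),74+166*np.sin(.73))"
```

```text
clock: 27.3
tool_pos: [480.2, -52.9, 175.8]
tcp_rot: [1.0, -0.025, -0.0, 0.001]
force: [-11.2, -9.1, 12.0]
opening: 28.1
t 27.3 open 28.1 tilt 0.16 yawT -0.0 F [-11.2  -9.1  12. ] W [480.2 -52.9 175.8] T [-39.4  -0.2 175.8]
-38.698950789248485 184.70035941061386
```

```bash
python3 -m handwheel '[{"gripper":0.02,"dx":-0.002,"dy":0.0015,"dz":-0.002,"turn":0},{"gripper":0.02,"dx":-0.0095,"dy":0,"dz":0.0117,"turn":0},{"gripper":0.02,"dx":-0.0084,"dy":0,"dz":0.0125,"turn":0},{"gripper":0.02,"dx":-0.0072,"dy":0,"dz":0.0132,"turn":0},{"gripper":0.02,"dx":-0.006,"dy":0,"dz":0.0138,"turn":0},{"gripper":0.02,"dx":0,"dy":0,"dz":0,"turn":0}]'; python3 go.py; python3 -c "
import numpy as np
print(85-166*np.cos(.36),74+166*np.sin(.36))"
```

```text
clock: 28.05
tool_pos: [447.0, -51.6, 125.3]
tcp_rot: [1.0, -0.025, -0.001, 0.0]
force: [-6.7, -2.5, 4.2]
opening: 28.3
t 28.1 open 28.3 tilt 0.11 yawT -0.0 F [-6.7 -2.5  4.2] W [447.  -51.6 125.3] T [-72.7  -0.6 125.3]
-70.35887273053717 132.47752272366495
```

```bash
python3 -m handwheel '[{"gripper":0.02,"dx":-0.0055,"dy":0,"dz":0.0143,"turn":0},{"gripper":0.02,"dx":-0.0034,"dy":0,"dz":0.0147,"turn":0},{"gripper":0.02,"dx":-0.002,"dy":0,"dz":0.0149,"turn":0},{"gripper":0.02,"dx":-0.0007,"dy":0,"dz":0.014,"turn":0},{"gripper":0.02,"dx":0,"dy":0,"dz":0.001,"turn":0},{"gripper":0.02,"dx":0,"dy":0,"dz":0.001,"turn":0},{"gripper":0.02,"dx":0,"dy":0,"dz":0,"turn":0}]'; python3 go.py
```

```text
clock: 28.92
tool_pos: [435.4, -51.1, 65.8]
tcp_rot: [1.0, -0.025, -0.001, 0.0]
force: [-8.2, -6.4, 2.0]
opening: 28.5
t 28.9 open 28.5 tilt 0.14 yawT -0.1 F [-8.2 -6.4  2. ] W [435.4 -51.1  65.8] T [-84.2  -0.7  65.8]
```

```bash
python3 -m handwheel '[{"gripper":0.02,"dx":0,"dy":0,"dz":0.002,"turn":0},{"gripper":0.02,"dx":0,"dy":0,"dz":0.002,"turn":0},{"gripper":0.02,"dx":0,"dy":0,"dz":0,"turn":0}]'; python3 go.py
python3 - <<'E'
from h import *
p=shot('side')
cv2.imwrite('pics/s6.png',cv2.resize(p['img'][100:270,190:400],None,fx=3.5,fy=3.5,interpolation=cv2.INTER_CUBIC)[...,::-1])
E
```

```text
clock: 29.3
tool_pos: [435.4, -51.1, 61.8]
tcp_rot: [1.0, -0.024, -0.001, 0.0]
force: [-7.0, -5.0, 1.9]
opening: 27.9
t 29.3 open 27.9 tilt 0.15 yawT 0.0 F [-7.  -5.   1.9] W [435.4 -51.1  61.8] T [-84.3  -0.6  61.8]
```

View pics/s6.png

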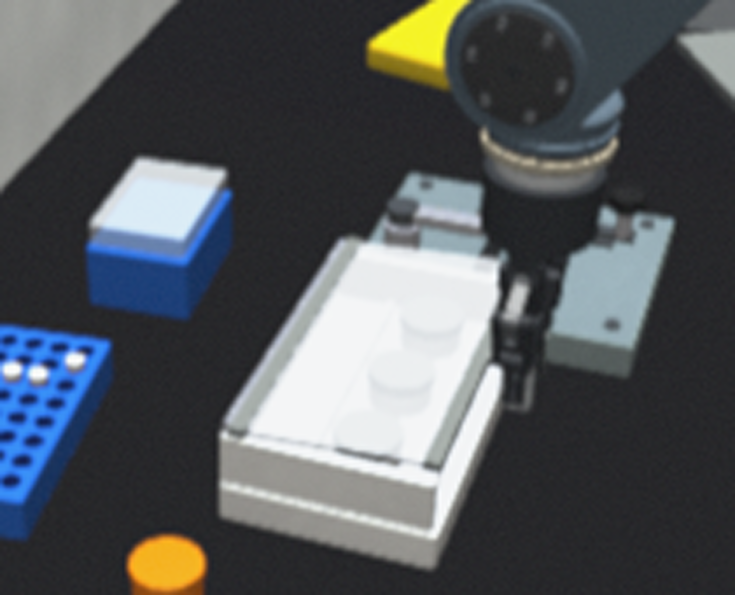

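The crop shows the cover almost flat with all three jars standing under it, at (370,435), (400,378) and (430,325). The force is still only hinge friction, so I keep pressing until it stops.

```bash
python3 -m handwheel '[{"gripper":0.02,"dx":0.002,"dy":0.0005,"dz":0.002,"turn":0},{"gripper":0.02,"dx":0,"dy":0,"dz":0.002,"turn":0},{"gripper":0.02,"dx":0,"dy":0,"dz":0,"turn":0}]'; python3 -m handwheel '[{"gripper":0.02,"dx":0,"dy":0,"dz":0.002,"turn":0},{"gripper":0.02,"dx":0,"dy":0,"dz":0.001,"turn":0},{"gripper":0.02,"dx":0,"dy":0,"dz":0,"turn":0}]'
```

```text
clock: 29.72
tool_pos: [435.8, -51.1, 57.3]
tcp_rot: [1.0, -0.024, -0.003, -0.0]
force: [-12.4, -2.3, 1.7]
opening: 28.6
clock: 30.1
tool_pos: [436.1, -51.2, 54.4]
tcp_rot: [1.0, -0.025, -0.003, -0.0]
force: [-11.4, -2.3, 1.5]
opening: 28.0
```

```bash
python3 -m handwheel '[{"gripper":0.02,"dx":-0.002,"dy":0.0005,"dz":0.002,"turn":0},{"gripper":0.02,"dx":0,"dy":0,"dz":0.002,"turn":0},{"gripper":0.02,"dx":0,"dy":0,"dz":0,"turn":0}]'; python3 go.py
python3 - <<'E'
from h import *
from go import tw
p=shot('side')
s=5; im=cv2.resize(p['img'][150:270,240:380],None,fx=s,fy=s,interpolation=cv2.INTER_CUBIC)
def pt(a,r,y,c):
    u=px(p,tw([85-r*np.cos(a),y,74+r*np.sin(a)])); cv2.circle(im,tuple(int(v) for v in (u-[240,150])*s+s/2),2,c,-1)
for y in (127,-127):
    pt(0,144,y,(255,0,0)); pt(.1,144,y,(0,255,0)); pt(0,0,y,(255,0,255))
cv2.imwrite('pics/s7.png',im[...,::-1])
E
```

```text
clock: 30.48
tool_pos: [436.3, -51.4, 51.0]
tcp_rot: [1.0, -0.025, -0.0, -0.0]
force: [-2.0, 5.2, 0.7]
opening: 28.0
t 30.5 open 28.0 tilt 0.04 yawT -0.0 F [-2.   5.2  0.7] W [436.3 -51.4  51. ] T [-83.3  -0.9  51. ]
```

View pics/s7.png

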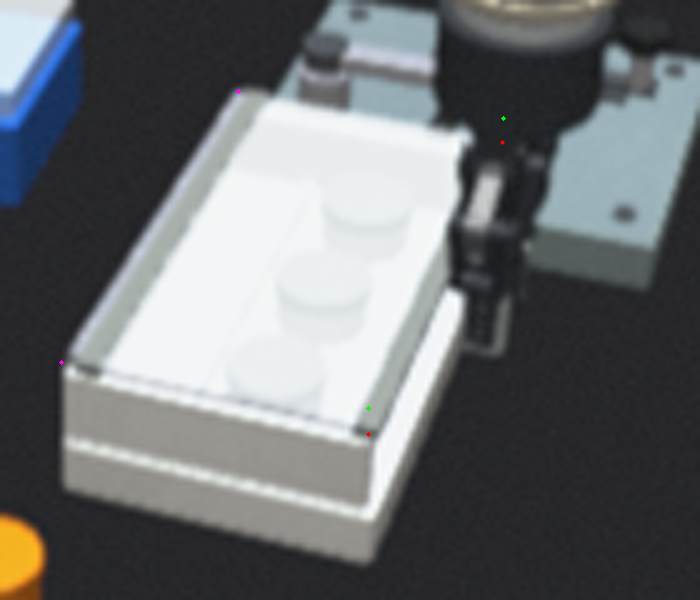

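```bash
python3 -m handwheel '[{"gripper":0.02,"dx":0,"dy":0,"dz":0.002,"turn":0},{"gripper":0.02,"dx":0,"dy":0,"dz":0,"turn":0}]'; python3 -m handwheel '[{"gripper":0.02,"dx":0,"dy":0,"dz":0.002,"turn":0},{"gripper":0.02,"dx":0,"dy":0,"dz":0,"turn":0}]';python3 -m handwheel '[{"gripper":0.02,"dx":0,"dy":0,"dz":0.002,"turn":0},{"gripper":0.02,"dx":0,"dy":0,"dz":0,"turn":0}]'
```

```text
clock: 30.78
tool_pos: [436.4, -51.4, 49.8]
tcp_rot: [1.0, -0.025, -0.0, -0.0]
force: [-7.8, 5.6, 16.6]
opening: 28.2
clock: 31.02
tool_pos: [436.5, -51.4, 49.2]
tcp_rot: [1.0, -0.024, -0.0, -0.0]
force: [-16.9, 7.5, 48.1]
opening: 27.8
clock: 31.28
tool_pos: [436.5, -51.4, 48.6]
tcp_rot: [1.0, -0.024, 0.0, -0.0]
force: [-26.8, 9.2, 79.4]
opening: 27.9
```

Force rises steeply, so the cover is hard on its stop. I back off, release and lift away.

```bash
python3 -m handwheel '[{"gripper":0.02,"dx":0,"dy":0,"dz":-0.0045,"turn":0},{"gripper":0.06,"dx":0,"dy":0,"dz":0,"turn":0},{"gripper":0.06,"dx":0,"dy":0,"dz":0,"turn":0},{"gripper":0.06,"dx":-0.003,"dy":0,"dz":-0.02,"turn":0},{"gripper":0.06,"dx":-0.01,"dy":0,"dz":-0.04,"turn":0},{"gripper":0.06,"dx":-0.01,"dy":0,"dz":-0.05,"turn":0},{"gripper":0.06,"dx":-0.01,"dy":0,"dz":-0.04,"turn":0},{"gripper":0.06,"dx":0,"dy":0.04,"dz":0,"turn":0},{"gripper":0.06,"dx":0,"dy":0.05,"dz":0,"turn":0},{"gripper":0.06,"dx":0,"dy":0,"dz":0,"turn":0}]'; python3 go.py T -70 -200 200 0
python3 - <<'E'
from h import *
from go import tw
p=shot('side')
print([px(p,tw([85-144*np.cos(a),127,74+144*np.sin(a)])).round(1) for a in (0,.1)])
g=cv2.cvtColor(p['img'],cv2.COLOR_RGB2GRAY)
cv2.imwrite('pics/s8.png',cv2.resize(p['img'][90:270,200:400],None,fx=3.3,fy=3.3,interpolation=cv2.INTER_CUBIC)[...,::-1])
E
```

```text
clock: 32.52
tool_pos: [398.8, -142.4, 199.1]
tcp_rot: [1.0, -0.027, -0.0, 0.0]
force: [-0.2, 0.2, 0.1]
opening: 60.4
t 32.5 open 60.4 tilt 0.02 yawT -0.2 F [-0.2  0.2  0.1] W [ 398.8 -142.4  199.1] T [-116.3  -93.6  199.1]
turn first -0.2
after turn d(m) [ 0.0463  0.1064 -0.0009]
[array([313.1, 236.5]), array([313.2, 231.3])]
```

View pics/s8.png

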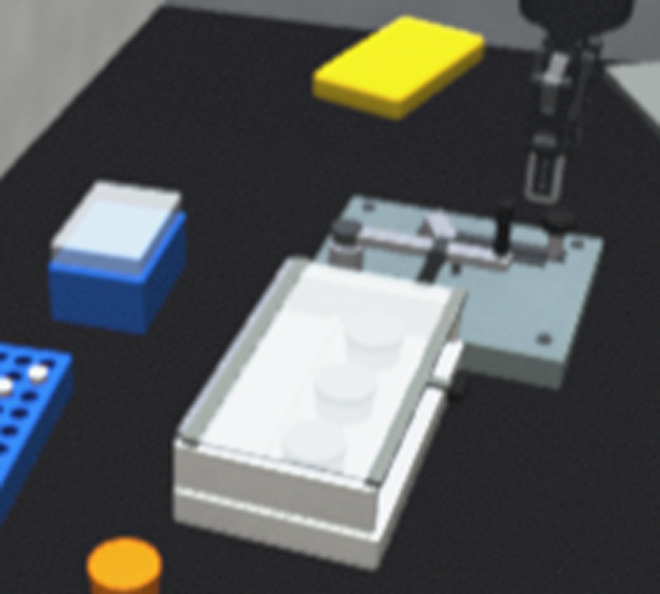

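The crop shows the cover flat and shut, with the three jars upright below it and the striker at rest. The handle is at (505,230). Next I go above the handle.

```bash
python3 -m handwheel '[{"gripper":0.06,"dx":0.015,"dy":0.035,"dz":0,"turn":0},{"gripper":0.06,"dx":0.016,"dy":0.036,"dz":0,"turn":0},{"gripper":0.06,"dx":0.015,"dy":0.035,"dz":0.03,"turn":0},{"gripper":0.06,"dx":0,"dy":0,"dz":0.02,"turn":0},{"gripper":0.06,"dx":0,"dy":0,"dz":0,"turn":0},{"gripper":0.06,"dx":0,"dy":0,"dz":0,"turn":0}]'; python3 go.py T -70 -200 84 0
python3 - <<'E'
from h import *
from go import tw,wt
p=shot('wrist')
for l in ('striker_grip','trigger_top','striker'):
  for d in ctrl.search_frame(p,l): X=w(p,d['xyz']); print(l,round(d['confidence'],2),wt(X).round(1),px(p,X).round(0))
im=p['img'].copy()
for X,c in (((-70,-200,120),(255,0,0)),((-105,-275,75),(0,255,0)),((60,-200,71),(255,255,0))):
    u=px(p,tw(X)); print(X,u.round(0)); cv2.circle(im,tuple(int(v) for v in u),3,c,-1)
cv2.imwrite('pics/w9.png',im[...,::-1])
E
```

```text
clock: 33.33
tool_pos: [440.1, -247.5, 149.9]
tcp_rot: [1.0, -0.024, 0.0, 0.0]
force: [0.2, -0.6, 0.5]
opening: 59.8
t 33.3 open 59.8 tilt 0.03 yawT 0.0 F [ 0.2 -0.6  0.5] W [ 440.1 -247.5  149.9] T [ -70.  -196.6  149.9]
turn first 0.0
after turn d(m) [-0.      0.0034  0.0659]
striker_grip 0.94 [  -0.4 -197.5   70.5] [254. 113.]
trigger_top 0.88 [ -56.8 -275.    35.5] [336. 176.]
striker 0.7 [   1.  -195.6   71.8] [251. 111.]
(-70, -200, 120) [258. 223.]
(-105, -275, 75) [345. 241.]
(60, -200, 71) [257.  23.]
```

View pics/w9.png

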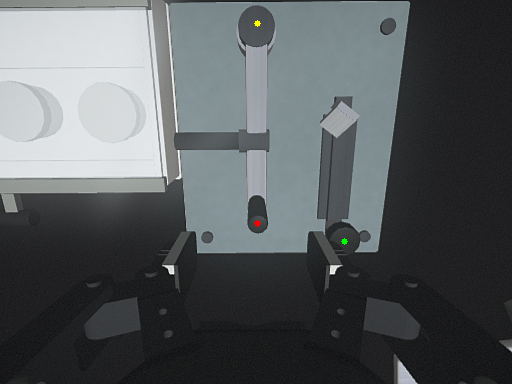

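The overlay matches: handle top at (258,223), button at (345,241), pivot at (257,23). I descend and grip the handle.

```bash
python3 -m handwheel '[{"gripper":0.06,"dx":0,"dy":0.0035,"dz":0.02,"turn":0},{"gripper":0.06,"dx":0,"dy":0,"dz":0.03,"turn":0},{"gripper":0.06,"dx":0,"dy":0,"dz":0.016,"turn":0},{"gripper":0.06,"dx":0,"dy":0,"dz":0,"turn":0},{"gripper":0.005,"dx":0,"dy":0,"dz":0,"turn":0},{"gripper":0.005,"dx":0,"dy":0,"dz":0,"turn":0},{"gripper":0.005,"dx":0,"dy":0,"dz":0,"turn":0},{"gripper":0.005,"dx":0,"dy":0,"dz":0,"turn":0},{"gripper":0.005,"dx":0,"dy":0,"dz":0,"turn":0}]'; python3 go.py T -70 -200 84 0
```

```text
clock: 34.65
tool_pos: [439.8, -251.7, 84.0]
tcp_rot: [1.0, -0.025, 0.0, 0.0]
force: [0.1, 1.9, 6.5]
opening: 12.7
t 34.6 open 12.7 tilt 0.05 yawT -0.0 F [0.1 1.9 6.5] W [ 439.8 -251.7   84. ] T [ -70.1 -200.8   84. ]
turn first -0.0
after turn d(m) [ 0.0001 -0.0008 -0.    ]
```

```bash
python3 -m handwheel '[{"gripper":0.005,"dx":0.0009,"dy":0.0156,"dz":0,"turn":-6.88},{"gripper":0.005,"dx":0.0009,"dy":0.0156,"dz":0,"turn":-6.88},{"gripper":0.005,"dx":0.0009,"dy":0.0156,"dz":0,"turn":-6.88},{"gripper":0.005,"dx":0.0009,"dy":0.0156,"dz":0,"turn":-6.88},{"gripper":0.005,"dx":0,"dy":0,"dz":0,"turn":0}]'; python3 go.py; python3 -c "
import numpy as np
for a in (.48,1.08): print(60-130*np.cos(a),-200-130*np.sin(a))"
```

```text
clock: 35.28
tool_pos: [452.2, -312.5, 83.9]
tcp_rot: [0.977, 0.214, 0.001, -0.0]
force: [4.5, 8.6, 8.3]
opening: 12.1
t 35.3 open 12.1 tilt 0.11 yawT 27.5 F [4.5 8.6 8.3] W [ 452.2 -312.5   83.9] T [ -54.7 -260.9   83.9]
-55.30933996130695 -260.03129282039276
-1.2726873425861953 -314.6545148950432
```

Tracking the arc well. I carry on to about 1.08.

```bash
python3 -m handwheel '[{"gripper":0.005,"dx":0.0009,"dy":0.0156,"dz":0,"turn":-6.88},{"gripper":0.005,"dx":0.0009,"dy":0.0156,"dz":0,"turn":-6.88},{"gripper":0.005,"dx":0.0009,"dy":0.0156,"dz":0,"turn":-6.88},{"gripper":0.005,"dx":0.0009,"dy":0.0156,"dz":0,"turn":-6.88},{"gripper":0.005,"dx":0.0009,"dy":0.0156,"dz":0,"turn":-6.88},{"gripper":0.005,"dx":0,"dy":0,"dz":0,"turn":0},{"gripper":0.005,"dx":0,"dy":0,"dz":0,"turn":0}]'; python3 go.py
```

```text
clock: 36.15
tool_pos: [502.6, -367.7, 83.9]
tcp_rot: [0.87, 0.493, 0.001, -0.002]
force: [-0.1, 17.2, 11.1]
opening: 12.2
t 36.1 open 12.2 tilt 0.23 yawT 61.9 F [-0.1 17.2 11.1] W [ 502.6 -367.7   83.9] T [  -1.7 -313.5   83.9]
```

```bash
python3 -m handwheel '[{"gripper":0.005,"dx":0.0002,"dy":-0.0065,"dz":0,"turn":2.9},{"gripper":0.005,"dx":0.0002,"dy":-0.0058,"dz":0,"turn":2.6},{"gripper":0.005,"dx":0,"dy":0,"dz":0,"turn":0},{"gripper":0.005,"dx":0,"dy":0,"dz":0,"turn":0}]'; python3 go.py
```

```text
clock: 36.65
tool_pos: [492.9, -361.3, 83.9]
tcp_rot: [0.893, 0.451, 0.001, -0.001]
force: [3.6, 12.6, 7.0]
opening: 12.7
t 36.6 open 12.7 tilt 0.15 yawT 56.4 F [ 3.6 12.6  7. ] W [ 492.9 -361.3   83.9] T [ -11.6 -307.7   83.9]
```

```bash
python3 -m handwheel '[{"gripper":0.005,"dx":0.001,"dy":-0.0012,"dz":0,"turn":0.5},{"gripper":0.005,"dx":0,"dy":0,"dz":0,"turn":0}]'; python3 go.py
```

```text
clock: 36.9
tool_pos: [492.6, -361.1, 84.0]
tcp_rot: [0.895, 0.447, 0.001, 0.0]
force: [5.1, 5.3, 4.7]
opening: 12.4
t 36.9 open 12.4 tilt 0.10 yawT 55.9 F [5.1 5.3 4.7] W [ 492.6 -361.1   84. ] T [ -11.9 -307.4   84. ]
```

The handle no longer follows, so the sear is holding at about 0.98. I open the fingers and lift away.

```bash
python3 -m handwheel '[{"gripper":0.05,"dx":0,"dy":0,"dz":0,"turn":0},{"gripper":0.05,"dx":0,"dy":0,"dz":0,"turn":0},{"gripper":0.05,"dx":0,"dy":0,"dz":0,"turn":0},{"gripper":0.05,"dx":0,"dy":0,"dz":-0.03,"turn":0},{"gripper":0.05,"dx":0,"dy":0,"dz":-0.04,"turn":0},{"gripper":0.05,"dx":0,"dy":0,"dz":-0.03,"turn":0},{"gripper":0,"dx":0,"dy":0,"dz":0,"turn":0},{"gripper":0,"dx":0,"dy":0,"dz":0,"turn":0},{"gripper":0,"dx":0,"dy":0,"dz":0,"turn":0}]'; python3 go.py T -105 -275 180 90
python3 - <<'E'
from h import *
from go import wt
for c in ('top','side'):
  p=shot(c)
  for l in ('striker_grip','striker'):
    for d in ctrl.search_frame(p,l)[:2]: X=w(p,d['xyz']); print(c,l,round(d['confidence'],2),wt(X).round(0),px(p,X).round(0))
  if c=='side': cv2.imwrite('pics/s10.png',cv2.resize(p['img'][90:270,200:420],None,fx=3.3,fy=3.3,interpolation=cv2.INTER_CUBIC)[...,::-1])
E
```

```text
clock: 38.02
tool_pos: [491.3, -361.3, 182.0]
tcp_rot: [0.895, 0.447, -0.0, -0.001]
force: [0.3, -0.1, -0.5]
opening: -0.0
t 38.0 open -0.0 tilt 0.12 yawT 55.9 F [ 0.3 -0.1 -0.5] W [ 491.3 -361.3  182. ] T [ -13.2 -307.7  182. ]
turn first -34.1
after turn d(m) [ 0.0327 -0.0918  0.002 ]
top striker_grip 0.9 [  26. -254.   72.] [382. 215.]
top striker 0.59 [  22. -254.   74.] [382. 217.]
side striker_grip 0.6 [  15. -254.   71.] [325. 152.]
side striker 0.69 [-13. -20.  67.] [311. 199.]
side striker 0.63 [  14. -259.   67.] [325. 152.]
```

View pics/s10.png

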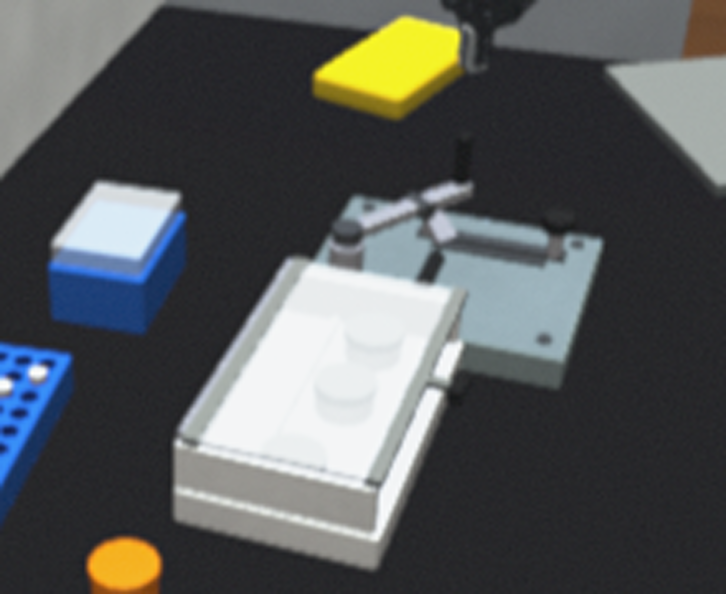

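The striker stays cocked with its handle at (463,158) and the cover is shut. The left jar has shifted, from (315,440) to (298,455), so it was probably the announced knock. I measure it before going on.

Run:
```python
from h import *
from go import wt
for c in ('top','side'):
    p=shot(c)
    for d in ctrl.silhouettes(p,'jar0'):
        m=d['region']; v,u=np.nonzero(m); X=wt(ray(p,u.mean(),v.mean(),56)); col=p['img'][m].mean(0)
        if abs(X[0])<90 and abs(X[1])<150: print(c,X[:2].round(0),m.sum(),round(d['confidence'],2),(u.min(),u.max(),v.min(),v.max()))
    if c=='top': a=cv2.resize(p['img'][170:260,220:350],None,fx=5,fy=5,interpolation=cv2.INTER_CUBIC)
    else: b=cv2.resize(p['img'][160:250,250:380],None,fx=5,fy=2.5*1.0,interpolation=cv2.INTER_CUBIC)
cv2.imwrite('pics/j11.png',cv2.resize(np.vstack([a,b]),(600,600))[...,::-1])
```

```text
(no output)
```

View pics/j11.png

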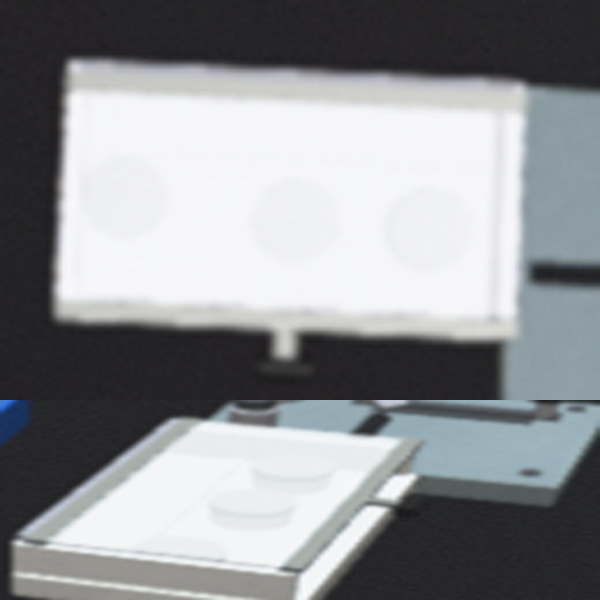

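The top crop shows the left jar now at about y = 92, x = 8 mm, against the end cheek but upright and inside the tray. That is acceptable, so I fire.

```bash
python3 -m handwheel '[{"gripper":0,"dx":0,"dy":0,"dz":0,"turn":-10},{"gripper":0,"dx":0,"dy":0,"dz":0,"turn":-10},{"gripper":0,"dx":0,"dy":0,"dz":0,"turn":-10},{"gripper":0,"dx":0,"dy":0,"dz":0,"turn":-4.1},{"gripper":0,"dx":0.016,"dy":-0.046,"dz":0,"turn":0},{"gripper":0,"dx":0.0167,"dy":-0.0458,"dz":0,"turn":0},{"gripper":0,"dx":0,"dy":0,"dz":0.04,"turn":0},{"gripper":0,"dx":0,"dy":0,"dz":0.04,"turn":0},{"gripper":0,"dx":0,"dy":0,"dz":0,"turn":0}]'; python3 go.py T -105 -275 64 90
```

```text
clock: 39.65
tool_pos: [400.6, -323.4, 101.5]
tcp_rot: [0.724, 0.689, -0.0, -0.002]
force: [-0.4, -0.1, 0.2]
opening: 0.2
t 39.6 open 0.2 tilt 0.27 yawT 90.0 F [-0.4 -0.1  0.2] W [ 400.6 -323.4  101.5] T [-105.7 -274.3  101.5]
turn first -0.0
after turn d(m) [-0.0007  0.0007  0.0375]
```

```bash
python3 -m handwheel '[{"gripper":0,"dx":0,"dy":0,"dz":0.02,"turn":0},{"gripper":0,"dx":0,"dy":0,"dz":0.008,"turn":0},{"gripper":0,"dx":0,"dy":0,"dz":0.006,"turn":0},{"gripper":0,"dx":0,"dy":0,"dz":0.0045,"turn":0},{"gripper":0,"dx":0,"dy":0,"dz":0,"turn":0},{"gripper":0,"dx":0,"dy":0,"dz":0,"turn":0}]'; python3 go.py; python3 -m handwheel '[{"gripper":0,"dx":0,"dy":0,"dz":-0.03,"turn":0},{"gripper":0,"dx":0,"dy":0,"dz":-0.05,"turn":0},{"gripper":0,"dx":0,"dy":-0.03,"dz":-0.04,"turn":0},{"gripper":0,"dx":0,"dy":-0.03,"dz":0,"turn":0}]'
python3 - <<'E'
from h import *
from go import wt
for c in ('top','side'):
  p=shot(c)
  for d in ctrl.search_frame(p,'striker_grip')[:2]: X=w(p,d['xyz']); print(c,round(d['confidence'],2),wt(X).round(0),px(p,X).round(0))
E
python3 go.py T -81 0 220 0
```

```text
clock: 40.4
tool_pos: [402.1, -324.8, 65.4]
tcp_rot: [0.724, 0.689, 0.0, 0.001]
force: [-1.1, 0.7, 6.4]
opening: -0.0
t 40.4 open -0.0 tilt 0.07 yawT 90.0 F [-1.1  0.7  6.4] W [ 402.1 -324.8   65.4] T [-104.1 -275.6   65.4]
clock: 40.9
tool_pos: [342.1, -322.4, 187.7]
tcp_rot: [0.724, 0.69, -0.0, 0.003]
force: [-0.4, -0.6, -0.3]
opening: -0.2
top 0.87 [  -9. -197.   71.] [359. 228.]
side 0.58 [ -28. -190.   68.] [334. 166.]
t 41.1 open -0.1 tilt 0.05 yawT 89.9 F [0.3 0.2 0.2] W [ 341.9 -321.7  185.1] T [-164.4 -275.5  185.1]
turn first 89.9
after turn d(m) [ 0.0834 -0.2755 -0.0349]
```

The button press fired the striker, and both cameras put it back at rest. Now I turn and go to the cover grip.

```bash
python3 -m handwheel '[{"gripper":0.06,"dx":0,"dy":0,"dz":-0.005,"turn":10},{"gripper":0.06,"dx":0,"dy":0,"dz":-0.005,"turn":10},{"gripper":0.06,"dx":0,"dy":0,"dz":-0.005,"turn":10},{"gripper":0.06,"dx":0,"dy":0,"dz":-0.005,"turn":10},{"gripper":0.06,"dx":0,"dy":0,"dz":-0.005,"turn":10},{"gripper":0.06,"dx":0,"dy":0,"dz":0,"turn":10},{"gripper":0.06,"dx":0,"dy":0,"dz":0,"turn":10},{"gripper":0.06,"dx":0,"dy":0,"dz":0,"turn":10},{"gripper":0.06,"dx":0,"dy":0,"dz":0,"turn":9.9}]'; python3 -m handwheel '[{"gripper":0.06,"dx":0.008,"dy":-0.04,"dz":0,"turn":0},{"gripper":0.06,"dx":0.015,"dy":-0.048,"dz":0,"turn":0},{"gripper":0.06,"dx":0.015,"dy":-0.048,"dz":0,"turn":0},{"gripper":0.06,"dx":0.015,"dy":-0.048,"dz":0,"turn":0},{"gripper":0.06,"dx":0.015,"dy":-0.048,"dz":0.02,"turn":0},{"gripper":0.06,"dx":0.015,"dy":-0.0435,"dz":0.04,"turn":0},{"gripper":0.06,"dx":0,"dy":0,"dz":0.02,"turn":0},{"gripper":0.06,"dx":0,"dy":0,"dz":0,"turn":0}]'; python3 go.py T -81 0 60 0;python3 - <<'E'
from h import *
from go import tw,wt
p=shot('wrist')
for d in ctrl.search_frame(p,'cover_grip'): X=w(p,d['xyz']); print(round(d['confidence'],2),wt(X).round(1),px(p,X).round(0))
im=p['img'].copy(); u=px(p,tw((-81,0,81))); print(u); cv2.circle(im,tuple(int(v) for v in u),3,(255,0,0),-1)
cv2.imwrite('pics/w12.png',im[...,::-1])
E
```

```text
clock: 42.22
tool_pos: [342.5, -321.4, 209.4]
tcp_rot: [1.0, -0.026, -0.0, -0.0]
force: [0.0, -0.4, -0.1]
opening: 59.9
clock: 43.22
tool_pos: [437.6, -49.4, 128.5]
tcp_rot: [1.0, -0.023, -0.002, -0.0]
force: [-1.0, -0.2, -0.4]
opening: 60.0
t 43.2 open 60.0 tilt 0.18 yawT 0.2 F [-1.  -0.2 -0.4] W [437.6 -49.4 128.5] T [-82.2   1.2 128.5]
turn first 0.2
after turn d(m) [0.0012 0.0012 0.0685]
0.61 [ 2.2  3.2 77.7] [250.  89.]
0.18 [ -60.7 -189.4   61.6] [501. 179.]
[254.21928034 212.1781924 ]
```

View pics/w12.png

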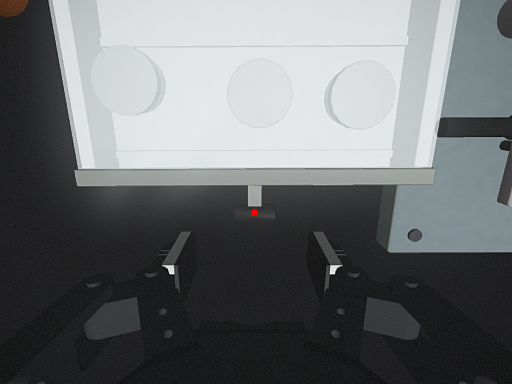

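The wrist view confirms the T-grip at (254,212), centred between the fingers, with all three jars upright under the cover. I descend and pinch.

```bash
python3 -m handwheel '[{"gripper":0.06,"dx":0.001,"dy":0.001,"dz":0.03,"turn":0},{"gripper":0.06,"dx":0,"dy":0,"dz":0.03,"turn":0},{"gripper":0.06,"dx":0,"dy":0,"dz":0.008,"turn":0},{"gripper":0.06,"dx":0,"dy":0,"dz":0,"turn":0},{"gripper":0.02,"dx":0,"dy":0,"dz":0,"turn":0},{"gripper":0.02,"dx":0,"dy":0,"dz":0,"turn":0},{"gripper":0.02,"dx":0,"dy":0,"dz":0,"turn":0},{"gripper":0.02,"dx":0,"dy":0,"dz":0,"turn":0}]'; python3 go.py T -81 0 60 0;python3 - <<'E'
import numpy as np
a=np.linspace(0,1.57,18); x=85-166*np.cos(a); z=74+166*np.sin(a)
for i in range(17): print(round(a[i+1],2), round((x[i+1]-x[i])/1000,4), round(-(z[i+1]-z[i])/1000,4), x[i+1].round(1),z[i+1].round(1))
E
```

```text
clock: 44.32
tool_pos: [439.3, -51.4, 62.1]
tcp_rot: [1.0, -0.024, 0.001, 0.0]
force: [2.7, -0.9, 0.9]
opening: 28.3
t 44.3 open 28.3 tilt 0.08 yawT 0.1 F [ 2.7 -0.9  0.9] W [439.3 -51.4  62.1] T [-80.4  -0.7  62.1]
turn first 0.1
after turn d(m) [-0.0006 -0.0007  0.0021]
0.09 0.0007 -0.0153 -80.3 89.3
0.18 0.0021 -0.0152 -78.2 104.5
0.28 0.0035 -0.0149 -74.7 119.4
0.37 0.0049 -0.0145 -69.8 133.9
0.46 0.0062 -0.014 -63.6 148.0
0.55 0.0075 -0.0134 -56.2 161.3
0.65 0.0087 -0.0126 -47.5 174.0
0.74 0.0098 -0.0118 -37.7 185.8
0.83 0.0108 -0.0108 -26.9 196.6
0.92 0.0118 -0.0098 -15.1 206.4
1.02 0.0126 -0.0087 -2.5 215.1
1.11 0.0134 -0.0075 10.9 222.6
1.2 0.014 -0.0062 24.9 228.8
1.29 0.0145 -0.0049 39.5 233.6
1.39 0.0149 -0.0035 54.4 237.2
1.48 0.0152 -0.0021 69.6 239.3
1.57 0.0153 -0.0007 84.9 240.0
```

```bash
python3 -m handwheel '[{"gripper":0.02,"dx":0.0007,"dy":0,"dz":-0.0153,"turn":0},{"gripper":0.02,"dx":0.0021,"dy":0,"dz":-0.0152,"turn":0},{"gripper":0.02,"dx":0.0035,"dy":0,"dz":-0.0149,"turn":0},{"gripper":0.02,"dx":0.0049,"dy":0,"dz":-0.0145,"turn":0},{"gripper":0.02,"dx":0.0062,"dy":0,"dz":-0.014,"turn":0},{"gripper":0.02,"dx":0.0075,"dy":0,"dz":-0.0134,"turn":0},{"gripper":0.02,"dx":0,"dy":0,"dz":0,"turn":0}]'; python3 go.py
```

```text
clock: 45.2
tool_pos: [464.0, -52.4, 149.3]
tcp_rot: [1.0, -0.024, 0.0, 0.0]
force: [3.9, -1.1, -3.6]
opening: 28.1
t 45.2 open 28.1 tilt 0.05 yawT 0.1 F [ 3.9 -1.1 -3.6] W [464.  -52.4 149.3] T [-55.7  -0.6 149.3]
```

Smooth. I continue.

```bash
python3 -m handwheel '[{"gripper":0.02,"dx":0.0087,"dy":0,"dz":-0.0126,"turn":0},{"gripper":0.02,"dx":0.0098,"dy":0,"dz":-0.0118,"turn":0},{"gripper":0.02,"dx":0.0108,"dy":0,"dz":-0.0108,"turn":0},{"gripper":0.02,"dx":0.0118,"dy":0,"dz":-0.0098,"turn":0},{"gripper":0.02,"dx":0.0126,"dy":0,"dz":-0.0087,"turn":0},{"gripper":0.02,"dx":0.0134,"dy":0,"dz":-0.0075,"turn":0},{"gripper":0.02,"dx":0,"dy":0,"dz":0,"turn":0}]'; python3 go.py
```

```text
clock: 46.08
tool_pos: [531.1, -55.3, 210.1]
tcp_rot: [1.0, -0.024, -0.0, -0.0]
force: [3.7, 2.2, -7.8]
opening: 28.2
t 46.1 open 28.2 tilt 0.04 yawT 0.1 F [ 3.7  2.2 -7.8] W [531.1 -55.3 210.1] T [ 1.160e+01 -1.000e-01  2.101e+02]
```

```bash
python3 -m handwheel '[{"gripper":0.02,"dx":0.014,"dy":0,"dz":-0.0052,"turn":0},{"gripper":0.02,"dx":0.0145,"dy":0,"dz":-0.0044,"turn":0},{"gripper":0.02,"dx":0.0149,"dy":0,"dz":-0.0035,"turn":0},{"gripper":0.02,"dx":0.0152,"dy":0,"dz":-0.0021,"turn":0},{"gripper":0.02,"dx":0.0145,"dy":0,"dz":-0.0007,"turn":0},{"gripper":0.02,"dx":0,"dy":0,"dz":0,"turn":0},{"gripper":0.02,"dx":0,"dy":0,"dz":0,"turn":0}]'; python3 go.py T 85 0 226 0
python3 - <<'E'
from h import *
from go import tw,wt
p=shot('side','s13')
for d in ctrl.search_frame(p,'cover')[:2]: print(round(d['confidence'],2),wt(w(p,d['xyz'])).round(0))
E
```

```text
clock: 46.95
tool_pos: [603.2, -58.4, 226.3]
tcp_rot: [1.0, -0.024, -0.0, -0.001]
force: [0.9, 5.0, -1.1]
opening: 27.4
t 47.0 open 27.4 tilt 0.06 yawT 0.1 F [ 0.9  5.  -1.1] W [603.2 -58.4 226.3] T [ 83.7   0.3 226.3]
turn first 0.1
after turn d(m) [0.0013 0.0003 0.0003]
0.82 [ 72.  22. 160.]
```

```bash
python3 -m handwheel '[{"gripper":0.05,"dx":0.001,"dy":0,"dz":0,"turn":0},{"gripper":0.06,"dx":0,"dy":0,"dz":0,"turn":0},{"gripper":0.06,"dx":0,"dy":0,"dz":0,"turn":0},{"gripper":0.06,"dx":0,"dy":0,"dz":-0.02,"turn":0},{"gripper":0.06,"dx":0,"dy":0,"dz":-0.04,"turn":0},{"gripper":0.06,"dx":0,"dy":0,"dz":-0.05,"turn":0},{"gripper":0.06,"dx":-0.03,"dy":0,"dz":-0.02,"turn":0},{"gripper":0.06,"dx":-0.05,"dy":0,"dz":0,"turn":0},{"gripper":0.06,"dx":-0.05,"dy":0,"dz":0,"turn":0},{"gripper":0.06,"dx":-0.05,"dy":0,"dz":0,"turn":0}]'; python3 -m handwheel '[{"gripper":0.06,"dx":-0.05,"dy":0,"dz":0,"turn":0},{"gripper":0.06,"dx":-0.04,"dy":0,"dz":0,"turn":0},{"gripper":0.06,"dx":0,"dy":0,"dz":0,"turn":0},{"gripper":0.06,"dx":0,"dy":0,"dz":0,"turn":0}]'
python3 - <<'E'
from h import *
from go import tw,wt
p=shot('top','t14')
for l in ('striker_grip','cover_grip','cover','tube_block','tip_box','reagent','trigger_top'):
    for d in ctrl.search_frame(p,l)[:1]: X=w(p,d['xyz']); print(l,round(d['confidence'],2),'T',wt(X).round(0),'W',X.round(0),px(p,X).round(0))
for d in ctrl.silhouettes(p,'jar0'):
    m=d['region']; v,u=np.nonzero(m); c=p['img'][m].mean(0); print('jar',wt(ray(p,u.mean(),v.mean(),56))[:2].round(0),m.sum(),round(c.max()-c.min()),round(d['confidence'],2))
print('grip px at a:',[(a,px(p,tw([85-166*np.cos(a),0,81+166*np.sin(a)])).round(1)) for a in (1.4,1.57,1.75)])
for l in ('cover_grip','cover'):
    for d in ctrl.silhouettes(p,l)[:1]:
        v,u=np.nonzero(d['region']); print(l,u.min(),u.max(),v.min(),v.max())
p=shot('side','s14')
for l in ('cover','striker_grip'):
    for d in ctrl.search_frame(p,l)[:1]: X=w(p,d['xyz']); print(l,round(d['confidence'],2),'T',wt(X).round(0))
for d in ctrl.silhouettes(p,'jar0'):
    m=d['region']; v,u=np.nonzero(m); c=p['img'][m].mean(0); print('jar',wt(ray(p,u.mean(),v.mean(),48))[:2].round(0),m.sum(),round(c.max()-c.min()),round(d['confidence'],2))
E
python3 go.py
```

```text
clock: 48.3
tool_pos: [423.2, -50.6, 356.2]
tcp_rot: [1.0, -0.024, 0.0, 0.0]
force: [-0.4, 0.1, 0.7]
opening: 60.0
clock: 48.8
tool_pos: [335.4, -46.5, 356.4]
tcp_rot: [1.0, -0.024, 0.001, 0.0]
force: [-0.4, -0.3, 0.1]
opening: 59.8
cover_grip 0.78 T [ 76.   3. 220.] W [596. -55. 220.] [286. 184.]
cover 0.85 T [ 73.  -3. 214.] W [592. -61. 214.] [288. 186.]
tube_block 0.87 T [253. 109.  32.] W [778.  42.  32.] [245. 123.]
tip_box 0.74 T [ 239. -134.   72.] W [ 752. -200.   72.] [338. 131.]
reagent 0.91 T [198. 322.  86.] W [733. 257.  86.] [161. 135.]
trigger_top 0.68 T [ -56. -277.   39.] W [ 450. -329.   39.] [386. 247.]
jar [ 65. 364.] 222 164 0.83
jar [  0. -78.] 269 4 0.76
jar [11. 93.] 263 4 0.65
jar [ 86. 205.] 249 153 0.62
jar [ 1. -5.] 269 4 0.54
jar [ 88. -14.] 582 2 0.29
grip px at a: [(1.4, array([287.5, 192. ])), (1.57, array([288.3, 179.3])), (1.75, array([288.9, 166.2]))]
cover_grip 232 342 181 190
cover 232 342 182 190
cover 0.87 T [ 71.  17. 161.]
striker_grip 0.94 T [ -27. -192.   71.]
jar [ 50. 398.] 568 144 0.92
jar [ 71. 243.] 414 172 0.87
jar [ -3. -73.] 281 4 0.84
jar [-2.  2.] 315 4 0.73
jar [10. 80.] 128 7 0.53
t 49.5 open 60.2 tilt 0.00 yawT 0.1 F [-0.4  0.3 -0.5] W [334.9 -46.3 356.1] T [-184.9   -0.8  356.1]
```

Run:
```python
from h import *
from go import tw
p=shot('top'); q=shot('side')
m=ctrl.silhouettes(p,'cover')[0]['region']
for y in (60,-60):
    for a in (1.45,1.57,1.7):
        r=[px(p,tw([85-d*np.cos(a),y,74+d*np.sin(a)])).round(1) for d in (0,144)]; print(y,a,r)
    c=int(round(r[0][0])); print('mask rows col',c,np.nonzero(m[:,c])[0][[0,-1]], p['img'][174:196,c].mean(1).round().astype(int))
for a in (1.45,1.57,1.7): print('side',a,[px(q,tw([85-144*np.cos(a),y,74+144*np.sin(a)])).round(1).tolist() for y in (127,-127)])
r=ctrl.silhouettes(q,'cover')[0]['region']; v,u=np.nonzero(r); print('side mask u',u.min(),u.max(),'v',v.min(),v.max(),'left-most at rows',v[u==u.min()],'top at cols',u[v==v.min()])
```

```text
60 1.45 [array([260.3, 185.1]), array([260.6, 186.7])]
60 1.57 [array([260.3, 185.1]), array([261.1, 179.2])]
60 1.7 [array([260.3, 185.1]), array([261.5, 171.1])]
mask rows col 260 [183 187] [ 36  36  38  38  35  38  37  55 125 189 205 185 156 191 234 243 243 242
 242 241 242 242]
-60 1.45 [array([307. , 187.8]), array([313.3, 189.7])]
-60 1.57 [array([307. , 187.8]), array([313.7, 182.2])]
-60 1.7 [array([307. , 187.8]), array([314. , 174.1])]
mask rows col 307 [185 189] [ 39  39  38  39  37  39  39  37  36  43  86 147 192 198 175 169 206 236
 242 242 242 242]
side 1.45 [[258.5, 169.4], [295.6, 120.0]]
side 1.57 [[250.8, 167.5], [289.0, 118.6]]
side 1.7 [[242.6, 166.3], [282.0, 117.9]]
side mask u 253 295 v 121 221 left-most at rows [217 218 219 220 221] top at cols [291 292 293 294]
```

The cover measures about 1.50 rad in both cameras, inside the 1.37 to 1.77 window. I hand in.

Run:
```python
from workcell import ctrl
print(ctrl.hand_in())
```

```text
the job is handed in; nothing more can be done
None
```

I handed the job in at about 50 s of simulated time; the hand-in reports no verdict.

**What I did:** The striker was cocked at the start, so I fired it with the button while the tray was empty. I then stood the three white jars in the tray, leaving the blue and orange look-alikes alone, and folded the cover shut onto its stop. I pulled the striker to about 1.07 rad, let it settle on the sear at about 0.98 rad and let go. It stayed cocked, and pressing the button fired it. Finally I lifted the cover upright and backed the arm away.

**Last checks:**
- **Jars:** upright at tray positions of about (0, -78), (1, -5) and (11, 93) mm.
- **Striker:** the side camera placed it at rest. The top camera did not find it in the final picture, though both cameras had it at rest right after firing.
- **Cover:** about 1.50 rad in both cameras, a little below the 1.56 rad I expected from the arm position but inside the tolerance.
- **Bystanders:** the tube block, tip box and bottle are within a few millimetres of where they started.
- **Robot:** touching nothing.

**Irregularities:**
- While closing, the cover grip slid about 14 mm between the fingers.
- The last push onto the cover's stop reached about 79 N at the wrist before I backed off (wrist limit 120 N).
- One jar was found knocked about 18 mm along the tray under the shut cover; it stayed upright inside, so I left it.
- I did not measure the button's return to its up position after the last press.

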